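# Make up a coat's sewing kit: buttons poured from the jug, thread stood in the tray

## Robot

A 6-joint arm with a two-finger parallel gripper is mounted at the origin on the work surface. World frame = base frame: x ahead of the robot, y to its left, z up, the work surface at z = 0. Lengths are in mm, angles in rad, forces in N, time in s.
With the tool pointing down it reaches from about 350 to 875 mm from the base axis. Payload 4.2 kg.
Tool frame: the origin (TCP) lies midway between the tips of the shut fingers; the grasp point (between the pads) lies 19 mm behind it; z points along the fingers, y is the line along which they close (so a half turn about z gives the same grasp; the last joint's range is limited). The gripper opens to 85 mm and grips with 20 to 120 N. Pads are 22 mm wide; open, the fingers measure 114 mm over their backs; the gripper's body (76 mm by 85 mm) begins 54 mm behind the grasp point. The pads swing forward as they close: fully open they stand 13 mm farther back than shut.
Start: joints at [1.536, 0.385, 0.008, 0, -1.194, -0.259], TCP at [180.962, 598.207, 231.312] pointing down, gripper open.
Joint ranges: [-3.14, 3.14], [-1.21, 2.06], [-1.07, 1.41], [-3.16, 2.05], [-2.99, -0.16], [-3.1, 3.1]. Speed limits (rad/s): [2.79, 2.79, 3.14, 3.14, 3.14, 3.14].

## Interface

Orientations are given as a unit quaternion [x, y, z, w].
In Python, from bench import arm gives the robot as it stands. The module is installed in compiled form; this text tells all that it offers.
- The arm moves only by the shell command python3 -m handwheel 'ROWS' [OPENING]. ROWS is JSON, a list of rows, each an object of numbers: "x", "y", "z": the shift along the world's x, y, z each as a share of 20 cm, from -1 to 1; "ax", "ay", "az": the turn, a rotation vector about the world's x, y, z each as a share of 90 degrees, from -1 to 1. In form: [{"x": .., "y": .., "z": .., "ax": .., "ay": .., "az": ..}, ...]. A call has exactly 8 rows; each row shifts and turns the commanded pose from where the row before left it; what a row does not reach is not made up. A row lasts 1/10 s, in which the tool goes at most 50 mm and 8.59 degrees, less where a joint would pass 70% of its speed; a pose out of reach is approached as far as the arm can. A call with a number of a shift or a turn outside -1 to 1 is refused whole. A call with a gripper value outside its range is refused whole. OPENING is the opening, from -1 (shut) to 1 (fully open), set as the call begins (- or left out, the last holds). The fingers move at their own pace and stop on an object; the grip force is fixed at half the most. Time passes only in rows, so rows that do not move let the fingers close, or fill a call up. It gives the time, the measured TCP pose, the force, the opening and the grip force at its end, in the units of the state.
- arm.read_state(): the state, without advancing time (a new reading comes with each control period).
- arm.get_image(name): name is "scene" or "top"; returns the picture (420x560x3 uint8, red, green, blue); there is no depth.
- arm.camera_params(name): a dict with "K" (3x3 intrinsics, pixels), "k1" (the pictures are not rectified: a ray, as slopes to the right and down, at radius r is drawn at 1 + k1 r^2 times it, then the intrinsics apply), "position" and "orientation" of the camera in the world. Camera axes: x right, y down, z forward; pixel columns grow to the right and rows downward; lengths in mm; the calibration is good to about 2 mm. A picture is of the moment at which its call begins. camera_params takes no time and is no camera call.
- arm.job_done(): hands the job in; it is judged then, once.
The state is a dict: "clock": time; "joints": joint angles; "joint_vel": joint speeds; "joint_efforts": joint torques, N m; "position": TCP position; "ee_rot": TCP orientation; "contact_force": force on the tool from outside, world axes, zero at the start; "wrist_torque": the same for the moment, N m; "gripper_width": finger opening in mm; "grasp_force": force on a finger pad.
Only numpy, scipy, OpenCV 4.12 (cv2) and the standard library are available. Lean on these libraries where they do the work, as an engineer would, in place of code of your own. Each camera call takes 0.05 s, during which the arm holds its last target. There are 200 camera calls.

## Task

Make up the sewing kit in the wooden job tray: take the front green tub from the sloping roller lane and set it flat in the tray's bay (the tubs behind it must end up rolled forward to the yellow stop), then turn the blue jug so that its spout faces the tub and pour all the glass ball buttons over the spout into the tub where it stands in the bay, and stand the empty jug back upright on its cork mat. Also stand every spool of brown thread upright in a well of the tray, one to a well, in any order and at any time. Leave the red spool, the pincushion, the stapler and the shears where they are.

Things in the scene. Friction and masses are not known exactly. Their poses are not given: they have to be found in the camera images.
- tub1: green plastic tub at the low front end of the roller lane, to be taken. Open box 92 (x) by 66 (y) by 60 mm high, walls and floor 4 mm, 100 g, empty; origin at the centre of its underside, z up. Grip it from above across its 66 mm width, outside the walls, 10 to 16 mm below the rim. In the lane it is pitched 9 degrees (front, its -x end, low)
- tub2: second green tub in the lane, same size, right behind tub1; origin at the centre of its underside. It rolls forward by itself when the one before it has gone
- tub3: third green tub in the lane, same size, behind tub2; origin at the centre of its underside
- rack: two-lane flow rack, fixed. The lane of green tubs runs along its +x, rising 9 degrees; origin on the table under the yellow front stop, mid-lane. The bed of free rollers is 55 mm above the table at the stop; side rails stand 14 mm, the stop 20 mm above the rollers; rails 70 mm apart inside. A second lane with fixed grey tubs of the same size lies 115 mm to its -y side
- lane_front (a point): point on the roller bed where the centre of the underside of the foremost tub lies when that tub is against the stop
- tray: wooden job tray, fixed, 160 (x) by 250 (y) mm. Origin at the centre of its underside. Its -y part is a block, top 22 mm above the table, with four round wells 46 mm in diameter and 14 mm deep (floor 8 mm above the table), centred at x = -35 and +35 mm, y = -85 and -15 mm; its +y end is the tub bay
- tray_bay (a point): centre of the floor of the bay, 6 mm above the table; the bay is 100 mm along the tray's x and 78 mm along its y, so that a tub fits with 4 mm play at each end and 6 mm at each side when its long side lies along the tray's x (either way round); walls 12 mm high (16 mm on the side of the wells). Axes as the tray's
- jug: blue jug, 95 mm high, foot 64, mouth 86 mm wide, wall 3 mm, 160 g; origin at the foot's centre, z up, x to the spout (lip 26 mm wide). The wall under the spout leans out 26 degrees, so buttons roll out when tipped spout down 75 to 100 degrees. Upright handle bar on its -x: 14 (x) by 18 (y) mm, 23 to 85 mm up, 82 mm from the axis; pinch it across y, 60 mm up, from above or leaning back from the jug
- jug_spout (a point): middle of the spout's lip, the outermost point of the rim: 76 mm along the jug's x and 95 mm up
- jug_mat: round cork mat, fixed, 110 mm in diameter, 4 mm thick, origin at the centre of its underside on the table; the jug starts on it
- button1_center (a point): centre of glass ball button 1, amber, smooth, 20 mm in diameter, 10 g; starts inside the jug. Three to five of the buttons are there
- button2_center (a point): centre of glass ball button 2, amber, smooth, 20 mm in diameter, 10 g; starts inside the jug. Three to five of the buttons are there
- button3_center (a point): centre of glass ball button 3, amber, smooth, 20 mm in diameter, 10 g; starts inside the jug. Three to five of the buttons are there
- button4_center (a point): centre of glass ball button 4, amber, smooth, 20 mm in diameter, 10 g; starts inside the jug. Three to five of the buttons are there
- button5_center (a point): centre of glass ball button 5, amber, smooth, 20 mm in diameter, 10 g; starts inside the jug. Three to five of the buttons are there
- spool1: spool of brown thread with light brown ends, no. 1, upright cylinder 40 mm in diameter, 54 mm high, 70 g; origin at the centre of its underside. Three or four of the brown spools are there
- spool2: spool of brown thread with light brown ends, no. 2, upright cylinder 40 mm in diameter, 54 mm high, 70 g; origin at the centre of its underside. Three or four of the brown spools are there
- spool3: spool of brown thread with light brown ends, no. 3, upright cylinder 40 mm in diameter, 54 mm high, 70 g; origin at the centre of its underside. Three or four of the brown spools are there
- spool4: spool of brown thread with light brown ends, no. 4, upright cylinder 40 mm in diameter, 54 mm high, 70 g; origin at the centre of its underside. Three or four of the brown spools are there
- red_spool: spool of red thread with red ends, same size, among the brown ones; not part of the kit, to be left alone. Origin at the centre of its underside
- pincushion: blue and white pincushion, 64 mm across, 42 mm high (pins to 55 mm); to be left alone. Origin at the centre of its underside
- stapler: blue air stapler lying on its side, 165 by 115 by 42 mm; to be left alone. Origin at the table, under its middle
- shears: red-handled shears lying flat, 225 by 70 by 12 mm; to be left alone. Origin at the table, near the pivot

How it is judged (in metres and radians):
On the way, in this order (a step that is already met when the one before it is completed fails the run):
1. the front tub stands flat in the tray's bay, let go (x of tub1 in the frame of tray_bay between -0.01 and 0.01 m and y of tub1 in the frame of tray_bay between -0.012 and 0.012 m and z of tub1 in the frame of tray_bay between -0.006 and 0.006 m and angle between tub1's own z axis and vertical below 0.08 rad and contact force between the fingers and tub1 below 0.3 N), for 0.2 s.
2. the jug is tipped more than 57 degrees, spout leading, with the spout over the tub in the bay (x of tub1 in the frame of tray_bay between -0.01 and 0.01 m and y of tub1 in the frame of tray_bay between -0.012 and 0.012 m and z of tub1 in the frame of tray_bay between -0.006 and 0.006 m and angle between tub1's own z axis and vertical below 0.08 rad and angle between jug's own z axis and vertical above 1 rad and angle between jug's own x axis and vertical above 2.4 rad and horizontal distance between jug_spout and tub1 below 0.06 m), for 0.1 s.
At the end, for the whole second after the job is handed in: tub1 flat in the bay (within 10 mm) with every button inside it, every brown spool upright in a well (within 6 mm, fully down), the jug upright on the cork mat (within 30 mm of its centre), tub2 at the stop (within 15 mm), tub3 behind it in the lane; all let go and at rest (x of tub1 in the frame of tray_bay between -0.01 and 0.01 m and y of tub1 in the frame of tray_bay between -0.012 and 0.012 m and z of tub1 in the frame of tray_bay between -0.006 and 0.006 m and angle between tub1's own z axis and vertical below 0.08 rad and x of button1_center in the frame of tub1 between -0.045 and 0.045 m and y of button1_center in the frame of tub1 between -0.032 and 0.032 m and z of button1_center in the frame of tub1 between 0 and 0.058 m and x of button2_center in the frame of tub1 between -0.045 and 0.045 m and y of button2_center in the frame of tub1 between -0.032 and 0.032 m and z of button2_center in the frame of tub1 between 0 and 0.058 m and x of button3_center in the frame of tub1 between -0.045 and 0.045 m and y of button3_center in the frame of tub1 between -0.032 and 0.032 m and z of button3_center in the frame of tub1 between 0 and 0.058 m and x of button4_center in the frame of tub1 between -0.045 and 0.045 m and y of button4_center in the frame of tub1 between -0.032 and 0.032 m and z of button4_center in the frame of tub1 between 0 and 0.058 m and x of button5_center in the frame of tub1 between -0.045 and 0.045 m and y of button5_center in the frame of tub1 between -0.032 and 0.032 m and z of button5_center in the frame of tub1 between 0 and 0.058 m and ((x of spool1 in the frame of tray between -0.041 and -0.029 m and y of spool1 in the frame of tray between -0.091 and -0.079 m) or (x of spool1 in the frame of tray between -0.041 and -0.029 m and y of spool1 in the frame of tray between -0.021 and -0.009 m) or (x of spool1 in the frame of tray between 0.029 and 0.041 m and y of spool1 in the frame of tray between -0.091 and -0.079 m) or (x of spool1 in the frame of tray between 0.029 and 0.041 m and y of spool1 in the frame of tray between -0.021 and -0.009 m)) and z of spool1 in the frame of tray between 0.002 and 0.014 m and angle between each of spool1, spool2, spool3, spool4's own z axis and vertical below 0.1 rad and linear speed of each of spool1, spool2, spool3, spool4, jug below 0.03 m/s and ((x of spool2 in the frame of tray between -0.041 and -0.029 m and y of spool2 in the frame of tray between -0.091 and -0.079 m) or (x of spool2 in the frame of tray between -0.041 and -0.029 m and y of spool2 in the frame of tray between -0.021 and -0.009 m) or (x of spool2 in the frame of tray between 0.029 and 0.041 m and y of spool2 in the frame of tray between -0.091 and -0.079 m) or (x of spool2 in the frame of tray between 0.029 and 0.041 m and y of spool2 in the frame of tray between -0.021 and -0.009 m)) and z of spool2 in the frame of tray between 0.002 and 0.014 m and ((x of spool3 in the frame of tray between -0.041 and -0.029 m and y of spool3 in the frame of tray between -0.091 and -0.079 m) or (x of spool3 in the frame of tray between -0.041 and -0.029 m and y of spool3 in the frame of tray between -0.021 and -0.009 m) or (x of spool3 in the frame of tray between 0.029 and 0.041 m and y of spool3 in the frame of tray between -0.091 and -0.079 m) or (x of spool3 in the frame of tray between 0.029 and 0.041 m and y of spool3 in the frame of tray between -0.021 and -0.009 m)) and z of spool3 in the frame of tray between 0.002 and 0.014 m and ((x of spool4 in the frame of tray between -0.041 and -0.029 m and y of spool4 in the frame of tray between -0.091 and -0.079 m) or (x of spool4 in the frame of tray between -0.041 and -0.029 m and y of spool4 in the frame of tray between -0.021 and -0.009 m) or (x of spool4 in the frame of tray between 0.029 and 0.041 m and y of spool4 in the frame of tray between -0.091 and -0.079 m) or (x of spool4 in the frame of tray between 0.029 and 0.041 m and y of spool4 in the frame of tray between -0.021 and -0.009 m)) and z of spool4 in the frame of tray between 0.002 and 0.014 m and horizontal distance between jug and jug_mat below 0.03 m and angle between jug's own z axis and vertical below 0.06 rad and height (world z) of jug below 0.01 m and distance between tub2 and lane_front below 0.015 m and angle between each of tub2, tub3's own z axis and vertical below 0.25 rad and distance between tub3 and lane_front below 0.125 m); the robot touches nothing.
It fails at once if the red spool is moved more than 40 mm (distance of red_spool from where it was at the start of the episode above 0.04 m).
It fails at once if the pincushion is moved more than 40 mm (distance of pincushion from where it was at the start of the episode above 0.04 m).
It fails at once if the stapler is moved more than 40 mm (distance of stapler from where it was at the start of the episode above 0.04 m).
It fails at once if the shears is moved more than 40 mm (distance of shears from where it was at the start of the episode above 0.04 m).
Of button1, button2, button3, button4, button5 only 3 to 5 are there at a start; the rules pass over those that are not, and their reading is None.
Of spool1, spool2, spool3, spool4 only 3 to 4 are there at a start; the rules pass over those that are not, and their reading is None.
At some moment in a run one of spool1, spool2, spool3, spool4 may be knocked a few centimetres aside while the robot is not near it.
It also fails if it takes over 192 s, if anything falls off the work surface, if the arm or the gripper's body presses on something with over 40 N, if the wrist force passes 120 N, or if a joint passes its speed limit or range.

## Working session

There is one attempt and no reset: what is moved stays moved. The work goes in short steps, Python scripts to look and compute and a shell command to move; the robot and the scene stay as the last step left them, time stands still between calls to the robot, and variables do not carry over. Pictures are saved under pics/ and viewed, at most 14 in all, crops included, and the job is handed in when it is done.

```bash
mkdir -p pics; cat > h.py <<'E'
import numpy as np, cv2
from bench import arm
from scipy.spatial.transform import Rotation as R
def snap(n,fn=None):
    im=arm.get_image(n)
    if fn: cv2.imwrite('pics/'+fn,im[:,:,::-1])
    return im
def Rm(c):
    o=np.array(c['orientation'],float)
    return o if o.shape==(3,3) else R.from_quat(o).as_matrix()
def ray(n,u,v):
    c=arm.camera_params(n);K=np.array(c['K']);
    x=(u-K[0,2])/K[0,0];y=(v-K[1,2])/K[1,1];a,b=x,y
    for _ in range(20):
        s=1+c['k1']*(a*a+b*b);a,b=x/s,y/s
    return np.array(c['position'],float),Rm(c)@np.array([a,b,1])
def pl(n,u,v,z):
    p,d=ray(n,u,v);return (p+d*(z-p[2])/d[2]).round(1)
def proj(n,P):
    c=arm.camera_params(n);K=np.array(c['K']);q=Rm(c).T@(np.array(P,float)-c['position'])
    a,b=q[:2]/q[2];s=1+c['k1']*(a*a+b*b)
    return np.array([K[0,0]*a*s+K[0,2],K[1,1]*b*s+K[1,2]]).round(1)
E
python3 - <<'E'
from h import *
for n in('scene','top'):
    snap(n,n+'0.png');print(n,arm.camera_params(n))
print(arm.read_state())
E
```

```text
scene {'K': array([[400.58572006,   0.        , 274.41416221],
       [  0.        , 400.58572006, 210.14881173],
       [  0.        ,   0.        ,   1.        ]]), 'k1': -0.06652607950894328, 'position': array([810.03536234, 412.36865769, 805.15942908]), 'orientation': array([ 0.24561832,  0.9247774 , -0.2791161 , -0.08094811])}
top {'K': array([[495.6684906 ,   0.        , 280.96669879],
       [  0.        , 495.6684906 , 206.94206623],
       [  0.        ,   0.        ,   1.        ]]), 'k1': -0.1535681589803238, 'position': array([ 396.15653028,   30.25746697, 1065.14192354]), 'orientation': array([-0.6952472 ,  0.71399267, -0.06033035,  0.056622  ])}
{'clock': 0.1, 'joints': array([ 1.53561017e+00,  3.85463204e-01,  6.75044453e-03, -4.13517404e-04,
       -1.19401090e+00, -2.58597499e-01]), 'joint_vel': array([ 0.00156504, -0.00331409,  0.0023918 ,  0.0025448 ,  0.00021574,
        0.00114159]), 'joint_efforts': array([ 5.71692590e-05, -3.93321240e+01,  1.88926703e+01,  4.19787213e+00,
       -2.63615526e-03,  2.71865858e-06]), 'position': array([180.82450852, 597.71823004, 230.33938648]), 'ee_rot': array([ 9.89219139e-01, -1.46439510e-01, -8.35606095e-05,  9.79083071e-04]), 'contact_force': array([ 0.48263934, -1.35301264,  0.26306318]), 'wrist_torque': array([ 0.04321784,  0.08250202, -0.0756069 ]), 'grasp_force': 0.0, 'gripper_width': 85.54907305024454}
```

View pics/scene0.png

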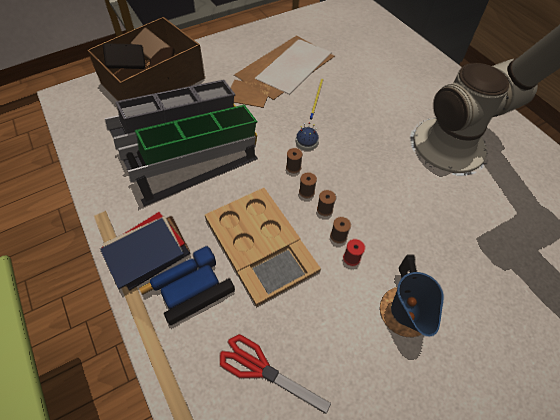

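View pics/top0.png

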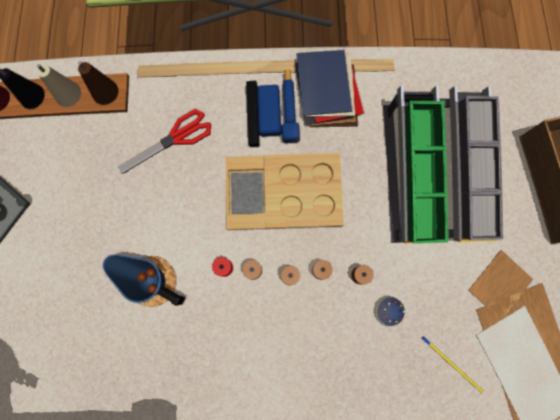

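The scene shows the rack with three green tubs at upper left, the tray at (262,245), a row of 4 brown spools plus the red one at (355,250), and the jug on its mat at (410,305). The top view shows the same things: spools at (252..363, 270), red at (222,267), tray at (284,191) with its bay to the left, jug at about (150,280) with its handle to the lower right, and tub1 at (428,220).

```bash
cat > m.py <<'E'
from h import *
def cc(mask,amin=40):
    n,l,s,c=cv2.connectedComponentsWithStats(mask.astype(np.uint8)*255)
    return [(s[i],c[i],l==i) for i in range(1,n) if s[i][4]>=amin]
if __name__=='__main__':
    im=cv2.imread('pics/top0.png');hsv=cv2.cvtColor(im,cv2.COLOR_BGR2HSV);H,S,V=[hsv[:,:,i].astype(int) for i in range(3)]
    print('proj checks: tcp',proj('top',[500,0,0]),proj('top',[250,0,54]))
    br=(H<18)&(S>70)&(V>60);br[:245]=0;br[285:]=0;br[:,:205]=0;br[:,380:]=0
    for s,c,m in cc(br): print('spool',s,c.round(1),pl('top',*c,54))
    for n,z,mask in(('green',112,(H>45)&(H<80)&(S>100)),('blue',50,(H>98)&(H<120)&(S>90)),('wood',22,(H>8)&(H<25)&(S>60)&(V>140)),('yellow',70,(H>18)&(H<32)&(S>150))):
        for s,c,m in cc(mask,60 if n!='yellow' else 10):
            ct=cv2.findContours(m.astype(np.uint8),0,2)[0][0]
            r=cv2.minAreaRect(ct);b=cv2.boxPoints(r)
            print(n,s,c.round(1),'box',b.round(0).tolist(),[pl('top',*p,z)[:2].tolist() for p in b])
E
python3 m.py
python3 - <<'E'
import cv2
im=cv2.imread('pics/top0.png')
a=cv2.resize(im[240:320,90:200],None,fx=3.6,fy=3.6);b=cv2.resize(im[80:250,380:510],None,fx=3,fy=3)
c=cv2.imread('pics/scene0.png')[245:360,360:460];c=cv2.resize(c,None,fx=2.6,fy=2.6)
import numpy as np
o=np.zeros((600,800,3),np.uint8);o[:288,:396]=a;o[:510,400:790]=b;o[290:589,:260]=c;cv2.imwrite('pics/crop1.png',o)
E
```

```text
proj checks: tcp [292.2 240.5] [296.6 362.3]
spool [212 256  22  21 351] [222.2 266.6] [445.2 145.4  54. ]
spool [242 260  20  20 306] [251.6 269.3] [438.2  85.7  54. ]
spool [312 260  21  20 316] [321.8 269.4] [434.3 -56.9  54. ]
spool [351 265  22  20 321] [362.3 274.3] [ 421.6 -139.4   54. ]
spool [280 266  20  19 296] [289.7 274.9] [424.8   8.7  54. ]
green [ 406   99   43  144 5528] [426.4 171. ] box [[404.0, 100.0], [444.0, 98.0], [448.0, 241.0], [409.0, 243.0]] [[773.0, -236.8], [775.5, -321.9], [478.3, -304.1], [478.5, -223.8]]
blue [320  52  24  25 284] [331.   62.2] box [[320.0, 52.0], [343.0, 52.0], [343.0, 76.0], [320.0, 76.0]] [[913.7, -73.8], [913.0, -125.4], [854.7, -121.9], [855.5, -71.1]]
blue [ 256   80   43   62 1839] [276.3 111.7] box [[252.0, 85.0], [292.0, 80.0], [300.0, 140.0], [260.0, 146.0]] [[837.9, 79.6], [848.5, -8.4], [709.1, -21.6], [699.2, 64.0]]
blue [ 104  255   60   47 1692] [131.8 276.3] box [[97.0, 268.0], [127.0, 238.0], [169.0, 280.0], [139.0, 310.0]] [[446.9, 409.1], [508.5, 345.4], [420.1, 255.9], [359.8, 318.5]]
blue [389 302  14  19 158] [395
[... 4358 characters left out ...]
  49  82] [456.3 370.2] box [[428.0, 347.0], [429.0, 345.0], [483.0, 392.0], [482.0, 394.0]] [[265.9, -276.5], [269.1, -279.7], [162.5, -394.1], [159.3, -390.8]]
wood [504 391  15  29 106] [511.2 408.2] box [[500.0, 393.0], [504.0, 391.0], [518.0, 419.0], [514.0, 421.0]] [[157.0, -432.5], [160.8, -442.8], [97.1, -473.6], [93.4, -463.2]]
yellow [461 239   9   2  16] [465.  239.6] box [[461.0, 239.0], [469.0, 239.0], [469.0, 240.0], [461.0, 240.0]] [[485.7, -346.3], [485.1, -363.6], [483.0, -363.4], [483.6, -346.1]]
yellow [430 344  53  48 129] [455.  366.9] box [[430.0, 345.0], [431.0, 344.0], [483.0, 390.0], [481.0, 392.0]] [[274.1, -266.7], [276.8, -269.6], [176.6, -373.7], [173.9, -370.8]]
```

View pics/crop1.png

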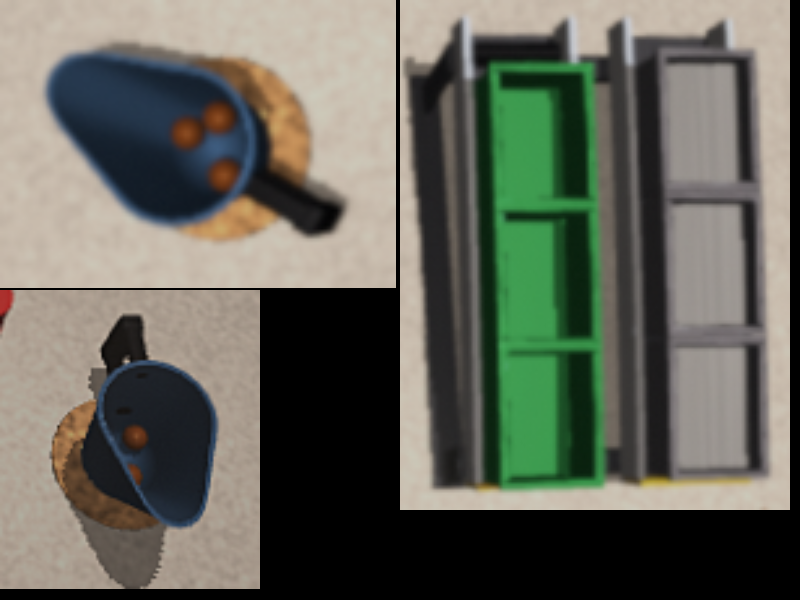

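The crop shows three amber balls visible in the jug. The handle end is near top-view (179,299), the spout tip near (104,264), and tub1's rim spans (413,242)-(448,242) to (413,195)-(447,194).

```bash
python3 - <<'E'
from h import *
print('spout',pl('top',103.9,263.6,99),'handle',pl('top',179.4,299.2,89))
for p,z in(((413.3,242.3),117),((448,241.7),117),((413.3,195),131),((446.7,194),131)): print('tub',pl('top',*p,z))
im=cv2.imread('pics/top0.png');hsv=cv2.cvtColor(im,cv2.COLOR_BGR2HSV)
# mat
m=((hsv[:,:,0]<20)&(hsv[:,:,1]>60)&(hsv[:,:,2]>90)).astype(np.uint8);m[:,:135]=0;m[:,181:]=0;m[:250]=0;m[312:]=0
p=np.argwhere(m)[:,::-1].astype(np.float32);h=cv2.convexHull(p)[:,0]
W=np.array([pl('top',*q,4)[:2] for q in h]);W=W[(W[:,1]<330)]
(c,r)=cv2.minEnclosingCircle(W.astype(np.float32));print('mat',c,r)
g=cv2.cvtColor(im,cv2.COLOR_BGR2GRAY);g=cv2.resize(g[150:235,220:350],None,fx=4,fy=4,interpolation=cv2.INTER_CUBIC)
C=cv2.HoughCircles(g,cv2.HOUGH_GRADIENT,1,80,param1=80,param2=25,minRadius=34,maxRadius=56)
for x,y,r in C[0][:6]: print('well',x/4+220,y/4+150,r/4,pl('top',x/4+220,y/4+150,22))
# grey bay
m=(hsv[:,:,1]<60)&(hsv[:,:,2]<160);m=m.astype(np.uint8);m[:160]=0;m[225:]=0;m[:,:226]=0;m[:,270:]=0
ct=max(cv2.findContours(m,0,2)[0],key=cv2.contourArea);b=cv2.boxPoints(cv2.minAreaRect(ct));print('bay',[pl('top',*q,6)[:2].tolist() for q in b])
im=cv2.imread('pics/scene0.png');hsv=cv2.cvtColor(im,cv2.COLOR_BGR2HSV);H,S,V=[hsv[:,:,i].astype(int) for i in range(3)]
br=((H<18)&(S>70)&(V>60));br[:145]=0;br[270:]=0;br[:,285:]&=1;br[:,:283]=0;br[:,368:]=0
n,l,s,c=cv2.connectedComponentsWithStats(br.astype(np.uint8))
for i in range(1,n):
    if s[i][4]>60: print('sp scene',s[i],'top ellipse guess',pl('scene',s[i][0]+s[i][2]/2,s[i][1]+6.5,54))
E
```

```text
spout [453.  376.7  99. ] handle [381.3 226.6  89. ]
tub [ 478.2 -231.8  117. ]
tub [ 477.  -301.5  117. ]
tub [ 568.9 -234.3  131. ]
tub [ 569.3 -301.6  131. ]
mat (420.4448547363281, 306.0606689453125) 55.3653564453125
well 291.625 206.125 10.9 [ 5.716e+02 -4.000e-01  2.200e+01]
well 323.125 206.125 12.125 [569.8 -67.7  22. ]
well 321.875 173.875 11.45 [640.5 -68.   22. ]
well 289.375 175.125 11.85 [639.5   2.4  22. ]
bay [[651.3, 132.8], [652.7, 62.5], [562.2, 60.3], [560.9, 129.6]]Traceback (most recent call last):
  File "<stdin>", line 17, in <module>
numpy._core._exceptions._UFuncOutputCastingError: Cannot cast ufunc 'bitwise_and' output from dtype('int64') to dtype('bool') with casting rule 'same_kind'
```

```bash
A='' 
python3 -m handwheel '[{"x":0.1875,"y":-0.155},{"x":0.1875,"y":-0.155},{"x":0.1875,"y":-0.155},{"x":0.1875,"y":-0.155},{"x":0.1875,"y":-0.155},{"x":0.1875,"y":-0.155},{"x":0.1875,"y":-0.155},{"x":0.1875,"y":-0.155}]' 1
python3 -m handwheel '[{"x":0.01,"y":-0.193,"az":0.023},{"x":0.01,"y":-0.193,"az":0.023},{"x":0.01,"y":-0.193,"az":0.023},{"x":0.01,"y":-0.193,"az":0.023},{"x":0.01,"y":-0.193,"az":0.023},{"x":0.01,"y":-0.193,"az":0.024},{"x":0.01,"y":-0.193,"az":0.024},{"x":0.01,"y":-0.193,"az":0.024}]'
python3 -m handwheel '[{"x":0.01,"y":-0.193,"z":-0.03,"ay":-0.0125},{"x":0.01,"y":-0.193,"z":-0.03,"ay":-0.0125},{"x":0.01,"y":-0.193,"z":-0.03,"ay":-0.0125},{"x":0.01,"y":-0.193,"z":-0.03,"ay":-0.0125},{"x":0.01,"y":-0.193,"z":-0.03,"ay":-0.0125},{"x":0.01,"y":-0.193,"z":-0.03,"ay":-0.0125},{"x":0.01,"y":-0.193,"z":-0.03,"ay":-0.0125},{"x":0.01,"y":-0.193,"z":-0.03,"ay":-0.0125}]'
cat > st.py <<'E'
from h import *
s=arm.read_state();r=R.from_quat(s['ee_rot']).as_matrix()
print(s['clock'],'p',s['position'].round(1),'toolx',r[:,0].round(3),'y',r[:,1].round(3),'z',r[:,2].round(3),'j',s['joints'].round(2),'w',round(s['gripper_width'],1),round(s['grasp_force'],1),s['contact_force'].round(1))
E
python3 st.py; python3 -c "
from h import *
snap('scene','s1.png')"
```

```text
0.1 p [180.8 597.7 230.3] toolx [ 0.957 -0.29   0.   ] y [-0.29  -0.957  0.002] z [-0.    -0.002 -1.   ] j [ 1.54  0.39  0.01 -0.   -1.19 -0.26] w 85.5 0.0 [ 0.5 -1.4  0.3]invalid input at $[0]: expected keys x, y, z, ax, ay, az
invalid input at $[0]: expected keys x, y, z, ax, ay, az
invalid input at $[0]: expected keys x, y, z, ax, ay, az
```

View pics/s1.png

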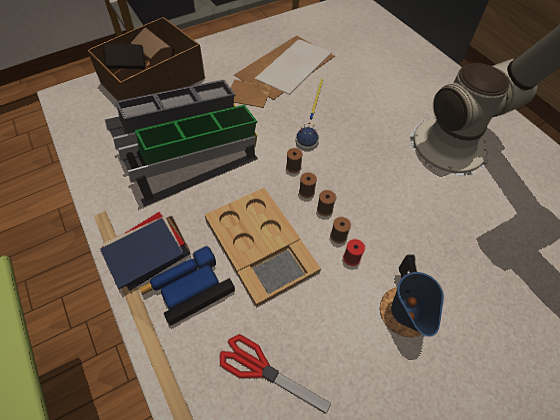

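The scene is unchanged because the rows were refused: every row needs all six keys.

```bash
python3 -m handwheel '[{"x":0.1875,"y":-0.155,"z":0,"ax":0,"ay":0,"az":0},{"x":0.1875,"y":-0.155,"z":0,"ax":0,"ay":0,"az":0},{"x":0.1875,"y":-0.155,"z":0,"ax":0,"ay":0,"az":0},{"x":0.1875,"y":-0.155,"z":0,"ax":0,"ay":0,"az":0},{"x":0.1875,"y":-0.155,"z":0,"ax":0,"ay":0,"az":0},{"x":0.1875,"y":-0.155,"z":0,"ax":0,"ay":0,"az":0},{"x":0.1875,"y":-0.155,"z":0,"ax":0,"ay":0,"az":0},{"x":0.1875,"y":-0.155,"z":0,"ax":0,"ay":0,"az":0}]' 1
python3 -m handwheel '[{"x":0.01,"y":-0.193,"z":0,"ax":0,"ay":0,"az":0.023},{"x":0.01,"y":-0.193,"z":0,"ax":0,"ay":0,"az":0.023},{"x":0.01,"y":-0.193,"z":0,"ax":0,"ay":0,"az":0.023},{"x":0.01,"y":-0.193,"z":0,"ax":0,"ay":0,"az":0.023},{"x":0.01,"y":-0.193,"z":0,"ax":0,"ay":0,"az":0.023},{"x":0.01,"y":-0.193,"z":0,"ax":0,"ay":0,"az":0.024},{"x":0.01,"y":-0.193,"z":0,"ax":0,"ay":0,"az":0.024},{"x":0.01,"y":-0.193,"z":0,"ax":0,"ay":0,"az":0.024}]'
python3 -m handwheel '[{"x":0.01,"y":-0.193,"z":-0.03,"ax":0,"ay":-0.0125,"az":0},{"x":0.01,"y":-0.193,"z":-0.03,"ax":0,"ay":-0.0125,"az":0},{"x":0.01,"y":-0.193,"z":-0.03,"ax":0,"ay":-0.0125,"az":0},{"x":0.01,"y":-0.193,"z":-0.03,"ax":0,"ay":-0.0125,"az":0},{"x":0.01,"y":-0.193,"z":-0.03,"ax":0,"ay":-0.0125,"az":0},{"x":0.01,"y":-0.193,"z":-0.03,"ax":0,"ay":-0.0125,"az":0},{"x":0.01,"y":-0.193,"z":-0.03,"ax":0,"ay":-0.0125,"az":0},{"x":0.01,"y":-0.193,"z":-0.03,"ax":0,"ay":-0.0125,"az":0}]'
python3 st.py; python3 -c "
from h import *
snap('scene','s2.png')"
```

```text
clock: 0.95
position: [482.1, 348.6, 231.2]
ee_rot: [0.989, -0.146, -0.0, 0.0]
contact_force: [0.4, 1.4, 0.8]
gripper_width: 85.6
grasp_force: 0.0
clock: 1.75
position: [496.6, 39.9, 231.2]
ee_rot: [1.0, 0.001, -0.0, -0.0]
contact_force: [1.3, 0.0, 0.3]
gripper_width: 85.8
grasp_force: 0.0
clock: 2.55
position: [512.6, -268.9, 182.9]
ee_rot: [0.997, -0.0, 0.079, -0.0]
contact_force: [-0.3, 1.2, 0.3]
gripper_width: 85.3
grasp_force: 0.0
2.55 p [ 512.6 -268.9  182.9] toolx [ 0.988 -0.     0.157] y [-0. -1. -0.] z [ 0.157  0.    -0.988] j [-0.22  0.28 -0.27 -0.05 -0.87  1.82] w 85.3 0.0 [-0.3  1.2  0.3]
```

View pics/s2.png

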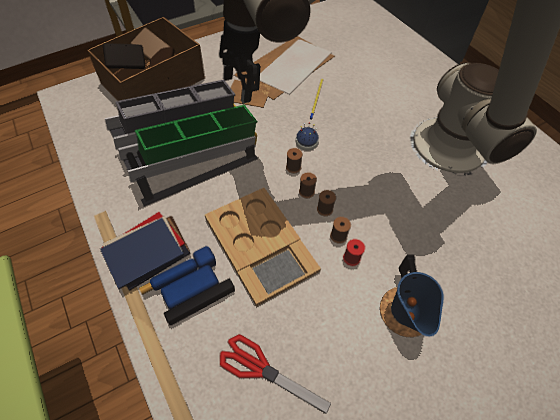

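The gripper hangs over the front end of the green lane at (240,70), and everything else is unchanged. I'll check tub1's rim estimate against the scene view's green mask.

```bash
python3 - <<'E'
from h import *
for P in([478,-232,114.3],[477.5,-301,114.3],[569,-234,128.7],[478-3,-233,95]): print(proj('scene',P))
im=cv2.imread('pics/scene0.png');hsv=cv2.cvtColor(im,cv2.COLOR_BGR2HSV)
m=cv2.inRange(hsv,(45,100,30),(80,255,255));ct=max(cv2.findContours(m,0,2)[0],key=cv2.contourArea)
print(cv2.approxPolyDP(ct,3,True)[:,0].tolist())
E
```

```text
[256.9 121. ]
[244.  104.3]
[222.3 129.4]
[257.9 126.1]
[[256, 121], [243, 105], [135, 131], [139, 150], [148, 164], [253, 135]]
```

Projected rim corners agree with the mask within 1 px, so I'll descend, close and lift.

```bash
python3 -m handwheel '[{"x":0.0137,"y":0.0012,"z":-0.084,"ax":0,"ay":0,"az":0},{"x":0.0137,"y":0.0012,"z":-0.084,"ax":0,"ay":0,"az":0},{"x":0.0137,"y":0.0012,"z":-0.084,"ax":0,"ay":0,"az":0},{"x":0.0137,"y":0.0012,"z":-0.084,"ax":0,"ay":0,"az":0},{"x":0.0137,"y":0.0012,"z":-0.084,"ax":0,"ay":0,"az":0},{"x":0.0137,"y":0.0012,"z":-0.084,"ax":0,"ay":0,"az":0},{"x":0,"y":0,"z":0,"ax":0,"ay":0,"az":0},{"x":0,"y":0,"z":0,"ax":0,"ay":0,"az":0}]' 1
python3 -m handwheel '[{"x":0,"y":0,"z":0,"ax":0,"ay":0,"az":0},{"x":0,"y":0,"z":0,"ax":0,"ay":0,"az":0},{"x":0,"y":0,"z":0,"ax":0,"ay":0,"az":0},{"x":0,"y":0,"z":0,"ax":0,"ay":0,"az":0},{"x":0,"y":0,"z":0,"ax":0,"ay":0,"az":0},{"x":0,"y":0,"z":0,"ax":0,"ay":0,"az":0},{"x":0,"y":0,"z":0,"ax":0,"ay":0,"az":0},{"x":0,"y":0,"z":0,"ax":0,"ay":0,"az":0}]' -1
python3 -m handwheel '[{"x":-0.008,"y":0,"z":0.05,"ax":0,"ay":0,"az":0},{"x":-0.012,"y":0,"z":0.075,"ax":0,"ay":0,"az":0},{"x":-0.016,"y":0,"z":0.1,"ax":0,"ay":0,"az":0},{"x":-0.016,"y":0,"z":0.1,"ax":0,"ay":0,"az":0},{"x":-0.016,"y":0,"z":0.1,"ax":0,"ay":0,"az":0},{"x":-0.016,"y":0,"z":0.1,"ax":0,"ay":0,"az":0},{"x":0,"y":0,"z":0.05,"ax":0,"ay":0,"az":0},{"x":0,"y":0,"z":0,"ax":0,"ay":0,"az":0}]'
python3 st.py; python3 -c "
from h import *
snap('scene','s3.png')"
```

```text
clock: 3.4
position: [529.3, -266.0, 82.4]
ee_rot: [0.997, 0.0, 0.078, 0.0]
contact_force: [0.4, -1.1, 0.4]
gripper_width: 85.8
grasp_force: 0.0
clock: 4.2
position: [530.1, -266.2, 84.1]
ee_rot: [0.997, 0.0, 0.08, 0.0]
contact_force: [-1.1, 0.8, 6.7]
gripper_width: 65.2
grasp_force: 66.8
clock: 5.0
position: [513.0, -266.1, 199.2]
ee_rot: [0.997, 0.0, 0.08, 0.0]
contact_force: [-0.3, 0.3, -1.2]
gripper_width: 65.4
grasp_force: 67.9
5.0 p [ 513.  -266.1  199.2] toolx [0.987 0.    0.159] y [-0.    -1.     0.001] z [ 0.159 -0.001 -0.987] j [-0.22  0.26 -0.25 -0.04 -0.9   1.81] w 65.4 67.9 [-0.3  0.3 -1.2]
```

View pics/s3.png

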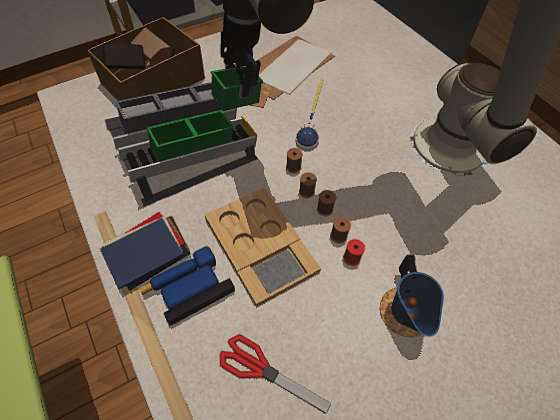

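Tub1 is in the fingers at (237,88) and tubs 2 and 3 are rolling forward. Next I carry it over the bay, levelling it on the way.

```bash
python3 -m handwheel '[{"x":0.0293,"y":0.06,"z":0,"ax":0,"ay":0.00625,"az":0},{"x":0.0293,"y":0.113,"z":0,"ax":0,"ay":0.00625,"az":0},{"x":0.0293,"y":0.113,"z":0,"ax":0,"ay":0.00625,"az":0},{"x":0.0293,"y":0.113,"z":0,"ax":0,"ay":0.00625,"az":0},{"x":0.0293,"y":0.113,"z":0,"ax":0,"ay":0.00625,"az":0},{"x":0.0293,"y":0.113,"z":0,"ax":0,"ay":0.00625,"az":0},{"x":0.0293,"y":0.113,"z":0,"ax":0,"ay":0.00625,"az":0},{"x":0.0293,"y":0.113,"z":0,"ax":0,"ay":0.00625,"az":0}]'
python3 -m handwheel '[{"x":0.0293,"y":0.14,"z":0,"ax":0,"ay":0.00625,"az":0},{"x":0.0293,"y":0.14,"z":0,"ax":0,"ay":0.00625,"az":0},{"x":0.0293,"y":0.14,"z":0,"ax":0,"ay":0.00625,"az":0},{"x":0.0293,"y":0.14,"z":-0.05,"ax":0,"ay":0.00625,"az":0},{"x":0.0293,"y":0.14,"z":-0.1,"ax":0,"ay":0.00625,"az":0},{"x":0.0293,"y":0.14,"z":-0.1,"ax":0,"ay":0.00625,"az":0},{"x":0.0293,"y":0.117,"z":-0.1,"ax":0,"ay":0.00625,"az":0},{"x":0.0293,"y":0,"z":0,"ax":0,"ay":0.00625,"az":0}]'
python3 st.py; python3 -c "
from h import *
snap('scene','s4.png');snap('top','t4.png')
im=cv2.imread('pics/s4.png')[150:320,190:350];b=cv2.imread('pics/t4.png')[80:250,215:475]
o=np.zeros((440,800,3),np.uint8);o[:408,:384]=cv2.resize(im,None,fx=2.4,fy=2.4);o[:270,386:800]=cv2.resize(b,(414,270));cv2.imwrite('pics/c4.png',o)"
```

```text
clock: 5.85
position: [558.8, -94.7, 195.6]
ee_rot: [0.999, -0.0, 0.037, -0.0]
contact_force: [1.0, 0.4, -0.8]
gripper_width: 65.3
grasp_force: 68.0
clock: 6.65
position: [603.8, 97.4, 122.3]
ee_rot: [1.0, 0.001, -0.005, 0.001]
contact_force: [-0.6, 0.4, -1.3]
gripper_width: 65.2
grasp_force: 68.0
6.65 p [603.8  97.4 122.3] toolx [ 1.     0.003 -0.01 ] y [ 0.003 -1.     0.002] z [-0.01  -0.002 -1.   ] j [ 0.42  0.46 -0.16 -0.   -0.96  1.15] w 65.2 68.0 [-0.6  0.4 -1.3]
```

View pics/c4.png

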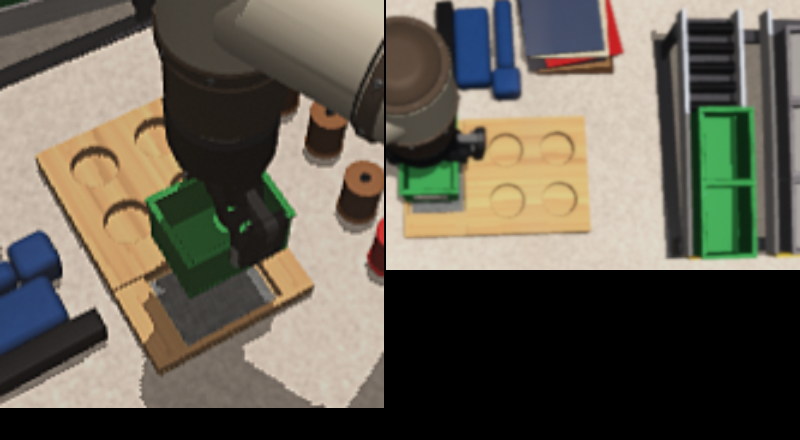

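Tubs 2 and 3 have rolled to the stop, and tub1 hangs above the bay. I'll cross-check the bay centre from the scene camera.

```bash
python3 - <<'E'
from h import *
im=cv2.imread('pics/scene0.png');hsv=cv2.cvtColor(im,cv2.COLOR_BGR2HSV)
m=((hsv[:,:,1]<60)&(hsv[:,:,2]<160)).astype(np.uint8);m[:245]=0;m[298:]=0;m[:,:240]=0;m[:,:240]=0;m[:,312:]=0
ct=max(cv2.findContours(m,0,2)[0],key=cv2.contourArea);a=cv2.approxPolyDP(ct,4,True)[:,0]
for q in a: print(q,pl('scene',*q,6),pl('scene',*q,18))
w=cv2.inRange(hsv,(8,60,110),(25,255,255));w[:180]=0;w[310:]=0;w[:,:200]=0;w[:,325:]=0
ct=max(cv2.findContours(w,0,2)[0],key=cv2.contourArea);a=cv2.approxPolyDP(ct,4,True)[:,0]
for q in a: print('tray',q,pl('scene',*q,0),pl('scene',*q,18),pl('scene',*q,22))
E
```

```text
[288 250] [561.5  62.9   6. ] [565.3  68.1  18. ]
[253 267] [650.1  61.1   6. ] [652.5  66.3  18. ]
[268 293] [651.3 130.    6. ] [653.7 134.3  18. ]
[304 273] [560.4 128.6   6. ] [564.1 132.9  18. ]
tray [263 187] [ 522.2 -124.1    0. ] [ 528.6 -112.1   18. ] [ 530.  -109.4   22. ]
tray [204 215] [ 686.1 -120.2    0. ] [ 688.9 -108.3   18. ] [ 689.5 -105.7   22. ]
tray [256 303] [683.  134.9   0. ] [685.8 141.1  18. ] [686.4 142.5  22. ]
tray [320 268] [521.3 133.9   0. ] [527.7 140.1  18. ] [529.2 141.5  22. ]
```

```bash
python3 -m handwheel '[{"x":0.008,"y":-0.004,"z":-0.05,"ax":0,"ay":-0.006,"az":-0.002},{"x":0.008,"y":-0.003,"z":-0.08,"ax":0,"ay":0,"az":0},{"x":0,"y":0,"z":-0.08,"ax":0,"ay":0,"az":0},{"x":0,"y":0,"z":-0.08,"ax":0,"ay":0,"az":0},{"x":0,"y":0,"z":-0.06,"ax":0,"ay":0,"az":0},{"x":0,"y":0,"z":0,"ax":0,"ay":0,"az":0},{"x":0,"y":0,"z":0,"ax":0,"ay":0,"az":0},{"x":0,"y":0,"z":0,"ax":0,"ay":0,"az":0}]'
python3 st.py
```

```text
clock: 7.55
position: [610.3, 94.3, 58.7]
ee_rot: [1.0, -0.002, 0.006, -0.0]
contact_force: [0.1, 0.7, -1.0]
gripper_width: 65.4
grasp_force: 68.0
7.55 p [610.3  94.3  58.7] toolx [ 1.    -0.003  0.011] y [-0.003 -1.    -0.001] z [ 0.011  0.001 -1.   ] j [ 0.42  0.53 -0.23  0.01 -0.8   1.15] w 65.4 68.0 [ 0.1  0.7 -1. ]
```

```bash
python3 -m handwheel '[{"x":-0.008,"y":0.008,"z":0,"ax":0,"ay":0.006,"az":0.002},{"x":-0.007,"y":0,"z":0,"ax":0,"ay":0,"az":0},{"x":0,"y":0,"z":-0.05,"ax":0,"ay":0,"az":0},{"x":0,"y":0,"z":-0.05,"ax":0,"ay":0,"az":0},{"x":0,"y":0,"z":-0.05,"ax":0,"ay":0,"az":0},{"x":0,"y":0,"z":0,"ax":0,"ay":0,"az":0},{"x":0,"y":0,"z":0,"ax":0,"ay":0,"az":0},{"x":0,"y":0,"z":0,"ax":0,"ay":0,"az":0}]'
python3 st.py;  python3 -c "
from h import *
snap('scene','s5.png')
im=cv2.imread('pics/s5.png')[190:320,200:340];cv2.imwrite('pics/c5.png',cv2.resize(im,None,fx=4,fy=4))"
```

```text
clock: 8.35
position: [606.5, 95.8, 28.0]
ee_rot: [1.0, 0.0, -0.0, 0.0]
contact_force: [-2.0, 0.0, 6.7]
gripper_width: 65.3
grasp_force: 70.2
8.35 p [606.5  95.8  28. ] toolx [ 1.     0.001 -0.   ] y [ 0.001 -1.     0.001] z [-0.    -0.001 -1.   ] j [ 0.42  0.57 -0.25  0.   -0.75  1.15] w 65.3 70.2 [-2.   0.   6.7]
```

View pics/c5.png

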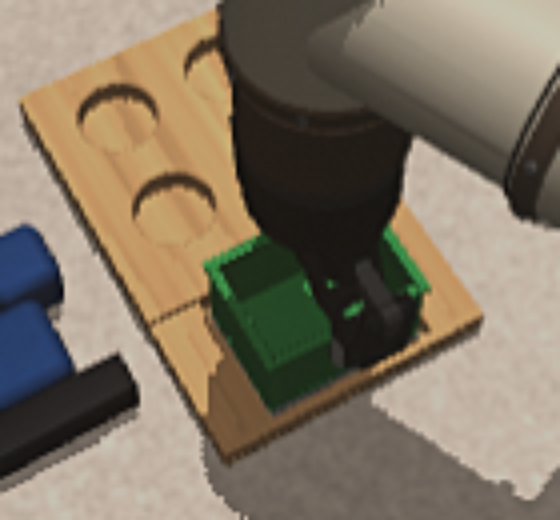

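Tub1 sits in the bay with about 7 N of floor contact. I'll release, rise, turn the tool -90° and move toward the spools.

```bash
python3 -m handwheel '[{"x":0,"y":0,"z":0,"ax":0,"ay":0,"az":0},{"x":0,"y":0,"z":0,"ax":0,"ay":0,"az":0},{"x":0,"y":0,"z":0,"ax":0,"ay":0,"az":0},{"x":0,"y":0,"z":0,"ax":0,"ay":0,"az":0},{"x":0,"y":0,"z":0,"ax":0,"ay":0,"az":0},{"x":0,"y":0,"z":0,"ax":0,"ay":0,"az":0},{"x":0,"y":0,"z":0.1,"ax":0,"ay":0,"az":0},{"x":0,"y":0,"z":0.2,"ax":0,"ay":0,"az":0}]' 1
python3 -m handwheel '[{"x":0,"y":-0.1,"z":0.2,"ax":0,"ay":0,"az":-0.08},{"x":0,"y":-0.2,"z":0.1,"ax":0,"ay":0,"az":-0.08},{"x":-0.05,"y":-0.2,"z":0.1,"ax":0,"ay":0,"az":-0.08},{"x":-0.05,"y":-0.2,"z":0,"ax":0,"ay":0,"az":-0.08},{"x":-0.05,"y":-0.2,"z":0,"ax":0,"ay":0,"az":-0.08},{"x":-0.05,"y":-0.2,"z":0,"ax":0,"ay":0,"az":-0.08},{"x":-0.05,"y":-0.2,"z":0,"ax":0,"ay":0,"az":-0.08},{"x":-0.05,"y":-0.2,"z":0,"ax":0,"ay":0,"az":-0.08}]'
python3 -m handwheel '[{"x":0,"y":0,"z":0,"ax":0,"ay":0,"az":-0.09},{"x":0,"y":0,"z":0,"ax":0,"ay":0,"az":-0.09},{"x":0,"y":0,"z":0,"ax":0,"ay":0,"az":-0.09},{"x":0,"y":0,"z":0,"ax":0,"ay":0,"az":-0.09},{"x":0,"y":0,"z":0,"ax":0,"ay":0,"az":0},{"x":0,"y":0,"z":0,"ax":0,"ay":0,"az":0},{"x":0,"y":0,"z":0,"ax":0,"ay":0,"az":0},{"x":0,"y":0,"z":0,"ax":0,"ay":0,"az":0}]'
cat > sp.py <<'E'
from h import *
import sys
from m import cc
t=snap('top','lt.png');s=snap('scene','ls.png')
for n,im,z,rg in(('top',t,54,None),('scene',s,27,None)):
    hsv=cv2.cvtColor(im,cv2.COLOR_RGB2HSV);H,S,V=[hsv[:,:,i].astype(int) for i in range(3)]
    for col,mk in(('br',(H<18)&(H>3)&(S>70)&(V>40)),('red',((H<4)|(H>175))&(S>140)&(V>60))):
        for st,c,m in cc(mk,100):
            p=pl(n,*c,z)
            if 350<p[0]<560 and -220<p[1]<180 and st[4]<700: print(n,col,st[4],c.round(0),p[:2])
E
python3 st.py; python3 sp.py
```

```text
clock: 9.2
position: [604.1, 95.0, 84.7]
ee_rot: [1.0, -0.0, -0.004, 0.001]
contact_force: [0.9, 0.2, 1.0]
gripper_width: 85.4
grasp_force: 0.0
clock: 10.0
position: [545.9, -205.7, 167.7]
ee_rot: [0.875, -0.484, 0.0, -0.0]
contact_force: [0.6, -0.6, -1.3]
gripper_width: 85.6
grasp_force: 0.0
clock: 10.8
position: [546.6, -204.1, 167.5]
ee_rot: [0.708, -0.707, -0.0, 0.0]
contact_force: [-0.6, -0.8, 0.0]
gripper_width: 85.6
grasp_force: 0.0
10.8 p [ 546.6 -204.1  167.5] toolx [ 0.001 -1.    -0.   ] y [-1.    -0.001  0.   ] z [-0.  0. -1.] j [-0.08  0.37 -0.19 -0.   -1.01  0.08] w 85.6 0.0 [-0.6 -0.8  0. ]
top br 308 [252. 269.] [438.1  85.7]
top br 288 [290. 275.] [424.3   8.1]
top red 284 [222. 266.] [445.4 145.8]
scene br 294 [294. 160.] [ 420.8 -143.9]
scene br 302 [307. 184.] [433.  -60.3]
scene br 240 [327. 199.] [416.8   0. ]
scene br 214 [342. 224.] [426.5  75.7]
scene red 334 [354. 251.] [443.5 146.7]
```

All the spools are where they were. Spool at (421.6,-139.4) goes first, to the well at (640.5,-68.5).

```bash
python3 -m handwheel '[{"x":-0.104,"y":0.054,"z":-0.05,"ax":0,"ay":0,"az":0},{"x":-0.104,"y":0.054,"z":-0.05,"ax":0,"ay":0,"az":0},{"x":-0.104,"y":0.054,"z":-0.05,"ax":0,"ay":0,"az":0},{"x":-0.104,"y":0.054,"z":-0.05,"ax":0,"ay":0,"az":0},{"x":-0.104,"y":0.054,"z":-0.05,"ax":0,"ay":0,"az":0},{"x":-0.105,"y":0.054,"z":-0.05,"ax":0,"ay":0,"az":0},{"x":0,"y":0,"z":0,"ax":0,"ay":0,"az":0},{"x":0,"y":0,"z":0,"ax":0,"ay":0,"az":0}]'
python3 -m handwheel '[{"x":0,"y":0,"z":-0.09,"ax":0,"ay":0,"az":0},{"x":0,"y":0,"z":-0.09,"ax":0,"ay":0,"az":0},{"x":0,"y":0,"z":-0.09,"ax":0,"ay":0,"az":0},{"x":0,"y":0,"z":-0.09,"ax":0,"ay":0,"az":0},{"x":0,"y":0,"z":-0.0975,"ax":0,"ay":0,"az":0},{"x":0,"y":0,"z":0,"ax":0,"ay":0,"az":0},{"x":0,"y":0,"z":0,"ax":0,"ay":0,"az":0},{"x":0,"y":0,"z":0,"ax":0,"ay":0,"az":0}]'
python3 st.py
```

```text
clock: 11.7
position: [422.1, -139.3, 108.0]
ee_rot: [0.708, -0.707, 0.001, -0.0]
contact_force: [0.5, 0.4, -1.2]
gripper_width: 85.3
grasp_force: 0.0
clock: 12.5
position: [423.0, -139.5, 17.0]
ee_rot: [0.707, -0.707, 0.001, -0.001]
contact_force: [0.6, 0.5, 0.5]
gripper_width: 85.5
grasp_force: 0.0
12.5 p [ 423.  -139.5   17. ] toolx [ 0. -1.  0.] y [-1.    -0.    -0.003] z [ 0.003 -0.    -1.   ] j [ 0.05  0.38 -0.68  0.   -0.5  -0.05] w 85.5 0.0 [0.6 0.5 0.5]
```

```bash
python3 -m handwheel '[{"x":0,"y":0,"z":0,"ax":0,"ay":0,"az":0},{"x":0,"y":0,"z":0,"ax":0,"ay":0,"az":0},{"x":0,"y":0,"z":0,"ax":0,"ay":0,"az":0},{"x":0,"y":0,"z":0,"ax":0,"ay":0,"az":0},{"x":0,"y":0,"z":0,"ax":0,"ay":0,"az":0},{"x":0,"y":0,"z":0,"ax":0,"ay":0,"az":0},{"x":0,"y":0,"z":0,"ax":0,"ay":0,"az":0},{"x":0,"y":0,"z":0,"ax":0,"ay":0,"az":0}]' -1
python3 st.py
python3 -m handwheel '[{"x":0,"y":0,"z":0.125,"ax":0,"ay":0,"az":0},{"x":0,"y":0,"z":0.125,"ax":0,"ay":0,"az":0},{"x":0,"y":0,"z":0.125,"ax":0,"ay":0,"az":0},{"x":0.1,"y":0.03,"z":0.125,"ax":0,"ay":0,"az":0},{"x":0.14,"y":0.045,"z":0,"ax":0,"ay":0,"az":0},{"x":0.14,"y":0.045,"z":0,"ax":0,"ay":0,"az":0},{"x":0.14,"y":0.045,"z":0,"ax":0,"ay":0,"az":0},{"x":0.14,"y":0.045,"z":0,"ax":0,"ay":0,"az":0}]'
python3 -m handwheel '[{"x":0.14,"y":0.045,"z":0,"ax":0,"ay":0,"az":0},{"x":0.14,"y":0.045,"z":0,"ax":0,"ay":0,"az":0},{"x":0.1,"y":0.03,"z":0,"ax":0,"ay":0,"az":0},{"x":0.05,"y":0.025,"z":0,"ax":0,"ay":0,"az":0},{"x":0,"y":0,"z":-0.1,"ax":0,"ay":0,"az":0},{"x":0,"y":0,"z":-0.1,"ax":0,"ay":0,"az":0},{"x":0,"y":0,"z":0,"ax":0,"ay":0,"az":0},{"x":0,"y":0,"z":0,"ax":0,"ay":0,"az":0}]'
python3 st.py
```

```text
clock: 13.3
position: [421.9, -139.4, 16.7]
ee_rot: [0.707, -0.707, 0.0, -0.0]
contact_force: [-0.8, 1.0, 5.9]
gripper_width: 39.0
grasp_force: 59.8
13.3 p [ 421.9 -139.4   16.7] toolx [ 0. -1.  0.] y [-1.    -0.    -0.001] z [ 0.001 -0.    -1.   ] j [ 0.05  0.38 -0.69  0.   -0.5  -0.05] w 39.0 59.8 [-0.8  1.   5.9]
clock: 14.1
position: [554.2, -96.9, 115.9]
ee_rot: [-0.707, 0.707, 0.0, -0.0]
contact_force: [0.2, -0.6, -0.2]
gripper_width: 39.1
grasp_force: 60.4
clock: 14.9
position: [639.1, -68.5, 76.0]
ee_rot: [0.707, -0.707, -0.0, 0.001]
contact_force: [-0.5, -0.7, 0.6]
gripper_width: 38.8
grasp_force: 60.5
14.9 p [639.1 -68.5  76. ] toolx [ 0. -1.  0.] y [-1.    -0.     0.001] z [-0.001 -0.    -1.   ] j [ 0.14  0.55 -0.13  0.   -0.88 -0.14] w 38.8 60.5 [-0.5 -0.7  0.6]
```

```bash
python3 -m handwheel '[{"x":0.005,"y":0,"z":-0.05,"ax":0,"ay":0,"az":0},{"x":0,"y":0,"z":-0.05,"ax":0,"ay":0,"az":0},{"x":0,"y":0,"z":-0.05,"ax":0,"ay":0,"az":0},{"x":0,"y":0,"z":-0.05,"ax":0,"ay":0,"az":0},{"x":0,"y":0,"z":-0.05,"ax":0,"ay":0,"az":0},{"x":0,"y":0,"z":0,"ax":0,"ay":0,"az":0},{"x":0,"y":0,"z":0,"ax":0,"ay":0,"az":0},{"x":0,"y":0,"z":0,"ax":0,"ay":0,"az":0}]'
python3 st.py;  python3 -c "
from h import *
snap('scene','s6.png')
im=cv2.imread('pics/s6.png')[150:320,190:360];cv2.imwrite('pics/c6.png',cv2.resize(im,None,fx=3,fy=3))"
```

```text
clock: 15.7
position: [641.1, -68.0, 25.8]
ee_rot: [-0.707, 0.707, -0.0, 0.001]
contact_force: [2.6, 1.8, -1.5]
gripper_width: 38.8
grasp_force: 61.0
15.7 p [641.1 -68.   25.8] toolx [-0. -1. -0.] y [-1.     0.    -0.001] z [ 0.001  0.    -1.   ] j [ 0.14  0.62 -0.17 -0.   -0.78 -0.14] w 38.8 61.0 [ 2.6  1.8 -1.5]
```

View pics/c6.png

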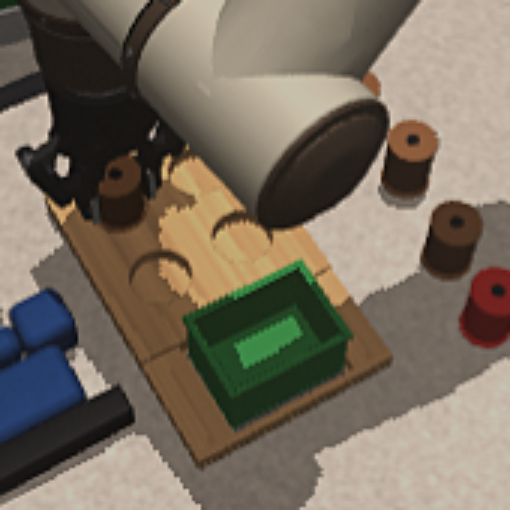

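The tub sits flat in the bay and spool 4 has gone down into its well with no resistance. I'll release with a partial opening and fetch the next one at (434,-57).

```bash
python3 -m handwheel '[{"x":0,"y":0,"z":0,"ax":0,"ay":0,"az":0},{"x":0,"y":0,"z":0,"ax":0,"ay":0,"az":0},{"x":0,"y":0,"z":0,"ax":0,"ay":0,"az":0},{"x":0,"y":0,"z":0,"ax":0,"ay":0,"az":0},{"x":0,"y":0,"z":0.1,"ax":0,"ay":0,"az":0},{"x":0,"y":0,"z":0.15,"ax":0,"ay":0,"az":0},{"x":0,"y":0,"z":0.2,"ax":0,"ay":0,"az":0},{"x":-0.1,"y":0,"z":0,"ax":0,"ay":0,"az":0}]' 0.41
python3 -m handwheel '[{"x":-0.18,"y":0.01,"z":0,"ax":0,"ay":0,"az":0},{"x":-0.18,"y":0.01,"z":0,"ax":0,"ay":0,"az":0},{"x":-0.18,"y":0.01,"z":0,"ax":0,"ay":0,"az":0},{"x":-0.18,"y":0.01,"z":0,"ax":0,"ay":0,"az":0},{"x":-0.14,"y":0.01,"z":0,"ax":0,"ay":0,"az":0},{"x":-0.075,"y":0.0075,"z":0,"ax":0,"ay":0,"az":0},{"x":0,"y":0,"z":0,"ax":0,"ay":0,"az":0},{"x":0,"y":0,"z":0,"ax":0,"ay":0,"az":0}]' 1
python3 -m handwheel '[{"x":0,"y":0,"z":-0.1,"ax":0,"ay":0,"az":0},{"x":0,"y":0,"z":-0.1,"ax":0,"ay":0,"az":0},{"x":0,"y":0,"z":-0.1,"ax":0,"ay":0,"az":0},{"x":0,"y":0,"z":-0.1,"ax":0,"ay":0,"az":0},{"x":0,"y":0,"z":-0.09,"ax":0,"ay":0,"az":0},{"x":0,"y":0,"z":0,"ax":0,"ay":0,"az":0},{"x":0,"y":0,"z":0,"ax":0,"ay":0,"az":0},{"x":0,"y":0,"z":0,"ax":0,"ay":0,"az":0}]'
python3 st.py; python3 sp.py
```

```text
clock: 16.55
position: [625.9, -68.5, 122.3]
ee_rot: [0.708, -0.707, 0.005, -0.005]
contact_force: [-0.4, 0.5, 1.0]
gripper_width: 60.5
grasp_force: 0.0
clock: 17.35
position: [434.3, -56.8, 116.6]
ee_rot: [0.707, -0.707, 0.001, -0.001]
contact_force: [0.4, -0.5, 1.0]
gripper_width: 85.4
grasp_force: 0.0
clock: 18.15
position: [434.8, -56.7, 18.7]
ee_rot: [0.707, -0.707, 0.001, -0.001]
contact_force: [-0.3, -0.2, 0.0]
gripper_width: 85.5
grasp_force: 0.0
18.15 p [434.8 -56.7  18.7] toolx [ 0. -1. -0.] y [-1.    -0.    -0.002] z [ 0.002  0.    -1.   ] j [ 0.24  0.37 -0.7   0.   -0.5  -0.24] w 85.5 0.0 [-0.3 -0.2  0. ]
top br 164 [294. 226.] [524.4  -3.6]
top red 119 [220. 262.] [454.6 149.8]
scene br 270 [308. 185.] [433.7 -57.6]
scene br 316 [326. 202.] [422.6   6.2]
scene br 346 [340. 229.] [437.   84.9]
scene red 373 [354. 252.] [444.9 147.6]
```

```bash
python3 -m handwheel '[{"x":0,"y":0,"z":0,"ax":0,"ay":0,"az":0},{"x":0,"y":0,"z":0,"ax":0,"ay":0,"az":0},{"x":0,"y":0,"z":0,"ax":0,"ay":0,"az":0},{"x":0,"y":0,"z":0,"ax":0,"ay":0,"az":0},{"x":0,"y":0,"z":0,"ax":0,"ay":0,"az":0},{"x":0,"y":0,"z":0,"ax":0,"ay":0,"az":0},{"x":0,"y":0,"z":0,"ax":0,"ay":0,"az":0},{"x":0,"y":0,"z":0,"ax":0,"ay":0,"az":0}]' -1
python3 -m handwheel '[{"x":0,"y":0,"z":0.125,"ax":0,"ay":0,"az":0},{"x":0,"y":0,"z":0.125,"ax":0,"ay":0,"az":0},{"x":0,"y":0,"z":0.125,"ax":0,"ay":0,"az":0},{"x":0.1,"y":0.03,"z":0.125,"ax":0,"ay":0,"az":0},{"x":0.14,"y":0.04,"z":0,"ax":0,"ay":0,"az":0},{"x":0.14,"y":0.04,"z":0,"ax":0,"ay":0,"az":0},{"x":0.14,"y":0.04,"z":0,"ax":0,"ay":0,"az":0},{"x":0.14,"y":0.04,"z":0,"ax":0,"ay":0,"az":0}]'
python3 -m handwheel '[{"x":0.14,"y":0.04,"z":0,"ax":0,"ay":0,"az":0},{"x":0.14,"y":0.04,"z":0,"ax":0,"ay":0,"az":0},{"x":0.09,"y":0.021,"z":0,"ax":0,"ay":0,"az":0},{"x":0,"y":0,"z":0,"ax":0,"ay":0,"az":0},{"x":0,"y":0,"z":-0.1,"ax":0,"ay":0,"az":0},{"x":0,"y":0,"z":-0.1,"ax":0,"ay":0,"az":0},{"x":0,"y":0,"z":0,"ax":0,"ay":0,"az":0},{"x":0,"y":0,"z":0,"ax":0,"ay":0,"az":0}]'
python3 st.py
```

```text
clock: 19.05
position: [433.9, -56.8, 18.6]
ee_rot: [0.707, -0.707, 0.0, -0.0]
contact_force: [-0.9, 0.8, 6.2]
gripper_width: 39.2
grasp_force: 59.9
clock: 19.85
position: [566.1, -18.6, 117.6]
ee_rot: [-0.707, 0.707, 0.0, -0.0]
contact_force: [0.4, 0.3, -0.4]
gripper_width: 38.6
grasp_force: 60.4
clock: 20.65
position: [638.9, 1.0, 77.9]
ee_rot: [0.707, -0.707, -0.0, 0.001]
contact_force: [0.3, 0.2, -0.7]
gripper_width: 39.1
grasp_force: 60.5
20.65 p [638.9   1.   77.9] toolx [ 0.    -1.     0.001] y [-1.    -0.     0.001] z [-0.001 -0.001 -1.   ] j [ 0.25  0.55 -0.14  0.   -0.88 -0.25] w 39.1 60.5 [ 0.3  0.2 -0.7]
```

```bash
python3 -m handwheel '[{"x":0.009,"y":0.005,"z":-0.05,"ax":0,"ay":0,"az":0},{"x":0,"y":0,"z":-0.05,"ax":0,"ay":0,"az":0},{"x":0,"y":0,"z":-0.05,"ax":0,"ay":0,"az":0},{"x":0,"y":0,"z":-0.05,"ax":0,"ay":0,"az":0},{"x":0,"y":0,"z":-0.05,"ax":0,"ay":0,"az":0},{"x":0,"y":0,"z":0,"ax":0,"ay":0,"az":0},{"x":0,"y":0,"z":0,"ax":0,"ay":0,"az":0},{"x":0,"y":0,"z":0,"ax":0,"ay":0,"az":0}]'
python3 st.py
```

```text
clock: 21.45
position: [641.5, 2.4, 28.1]
ee_rot: [-0.707, 0.707, -0.0, 0.0]
contact_force: [0.1, -0.4, -1.0]
gripper_width: 38.4
grasp_force: 61.9
21.45 p [641.5   2.4  28.1] toolx [-0. -1. -0.] y [-1.  0. -0.] z [ 0.  0. -1.] j [ 0.26  0.61 -0.18  0.   -0.79 -0.26] w 38.4 61.9 [ 0.1 -0.4 -1. ]
```

```bash
python3 -m handwheel '[{"x":0,"y":0,"z":0,"ax":0,"ay":0,"az":0},{"x":0,"y":0,"z":0,"ax":0,"ay":0,"az":0},{"x":0,"y":0,"z":0,"ax":0,"ay":0,"az":0},{"x":0,"y":0,"z":0,"ax":0,"ay":0,"az":0},{"x":0,"y":0,"z":0.1,"ax":0,"ay":0,"az":0},{"x":0,"y":0,"z":0.15,"ax":0,"ay":0,"az":0},{"x":0,"y":0,"z":0.2,"ax":0,"ay":0,"az":0},{"x":-0.1,"y":0,"z":0,"ax":0,"ay":0,"az":0}]' 0.41
python3 -m handwheel '[{"x":-0.18,"y":0.01,"z":0,"ax":0,"ay":0,"az":0},{"x":-0.18,"y":0.01,"z":0,"ax":0,"ay":0,"az":0},{"x":-0.18,"y":0.01,"z":0,"ax":0,"ay":0,"az":0},{"x":-0.18,"y":0,"z":0,"ax":0,"ay":0,"az":0},{"x":-0.16,"y":0,"z":0,"ax":0,"ay":0,"az":0},{"x":-0.105,"y":0,"z":0,"ax":0,"ay":0,"az":0},{"x":0,"y":0,"z":0,"ax":0,"ay":0,"az":0},{"x":0,"y":0,"z":0,"ax":0,"ay":0,"az":0}]' 1
python3 st.py; python3 sp.py
```

```text
clock: 22.25
position: [626.9, 2.9, 124.4]
ee_rot: [0.708, -0.707, 0.005, -0.005]
contact_force: [-0.6, 0.7, 0.0]
gripper_width: 60.2
grasp_force: 0.0
clock: 23.05
position: [425.0, 8.6, 118.7]
ee_rot: [0.707, -0.707, 0.001, -0.001]
contact_force: [0.6, 0.8, -0.1]
gripper_width: 85.2
grasp_force: 0.0
23.05 p [425.    8.6 118.7] toolx [ 0.001 -1.    -0.   ] y [-1.    -0.001 -0.002] z [ 0.002  0.    -1.   ] j [ 0.41  0.17 -0.62  0.   -0.78 -0.41] w 85.2 0.0 [ 0.6  0.8 -0.1]
top br 231 [289. 225.] [527.6   6.6]
top br 147 [213. 304.] [370.5 164.4]
top red 156 [220. 263.] [452.2 150.1]
scene br 336 [326. 202.] [423.2   6.9]
scene br 286 [341. 227.] [432.7  80.9]
scene red 350 [354. 252.] [444.4 147.4]
```

```bash
python3 -m handwheel '[{"x":0,"y":0,"z":-0.1,"ax":0,"ay":0,"az":0},{"x":0,"y":0,"z":-0.1,"ax":0,"ay":0,"az":0},{"x":0,"y":0,"z":-0.1,"ax":0,"ay":0,"az":0},{"x":0,"y":0,"z":-0.1,"ax":0,"ay":0,"az":0},{"x":0,"y":0,"z":-0.1,"ax":0,"ay":0,"az":0},{"x":0,"y":0,"z":0,"ax":0,"ay":0,"az":0},{"x":0,"y":0,"z":0,"ax":0,"ay":0,"az":0},{"x":0,"y":0,"z":0,"ax":0,"ay":0,"az":0}]' 1
python3 -m handwheel '[{"x":0,"y":0,"z":0,"ax":0,"ay":0,"az":0},{"x":0,"y":0,"z":0,"ax":0,"ay":0,"az":0},{"x":0,"y":0,"z":0,"ax":0,"ay":0,"az":0},{"x":0,"y":0,"z":0,"ax":0,"ay":0,"az":0},{"x":0,"y":0,"z":0,"ax":0,"ay":0,"az":0},{"x":0,"y":0,"z":0,"ax":0,"ay":0,"az":0},{"x":0,"y":0,"z":0,"ax":0,"ay":0,"az":0},{"x":0,"y":0,"z":0,"ax":0,"ay":0,"az":0}]' -1
python3 -m handwheel '[{"x":0,"y":0,"z":0.125,"ax":0,"ay":0,"az":0},{"x":0,"y":0,"z":0.125,"ax":0,"ay":0,"az":0},{"x":0,"y":0,"z":0.125,"ax":0,"ay":0,"az":0},{"x":0.1,"y":-0.05,"z":0.125,"ax":0,"ay":0,"az":0},{"x":0.12,"y":-0.06,"z":0,"ax":0,"ay":0,"az":0},{"x":0.12,"y":-0.06,"z":0,"ax":0,"ay":0,"az":0},{"x":0.12,"y":-0.06,"z":0,"ax":0,"ay":0,"az":0},{"x":0.12,"y":-0.06,"z":0,"ax":0,"ay":0,"az":0}]'
python3 -m handwheel '[{"x":0.1,"y":-0.06,"z":0,"ax":0,"ay":0,"az":0},{"x":0.05,"y":-0.03,"z":0,"ax":0,"ay":0,"az":0},{"x":0,"y":0,"z":0,"ax":0,"ay":0,"az":0},{"x":0,"y":0,"z":0,"ax":0,"ay":0,"az":0},{"x":0,"y":0,"z":-0.1,"ax":0,"ay":0,"az":0},{"x":0,"y":0,"z":-0.1,"ax":0,"ay":0,"az":0},{"x":0,"y":0,"z":0,"ax":0,"ay":0,"az":0},{"x":0,"y":0,"z":0,"ax":0,"ay":0,"az":0}]'
python3 st.py
```

```text
clock: 23.95
position: [425.5, 8.7, 18.7]
ee_rot: [0.707, -0.707, 0.0, -0.001]
contact_force: [0.6, -0.4, 0.6]
gripper_width: 85.7
grasp_force: 0.0
clock: 24.75
position: [424.7, 8.5, 18.7]
ee_rot: [0.707, -0.707, 0.0, -0.0]
contact_force: [-0.9, 0.6, 4.9]
gripper_width: 38.5
grasp_force: 59.8
clock: 25.55
position: [540.9, -50.2, 118.0]
ee_rot: [-0.707, 0.707, 0.0, -0.0]
contact_force: [0.3, 0.4, -0.8]
gripper_width: 38.9
grasp_force: 60.4
clock: 26.35
position: [569.9, -67.3, 78.5]
ee_rot: [0.707, -0.707, -0.0, 0.0]
contact_force: [0.3, 1.0, -0.1]
gripper_width: 38.7
grasp_force: 60.5
26.35 p [569.9 -67.3  78.5] toolx [ 0.001 -1.     0.   ] y [-1.    -0.001  0.   ] z [-0. -0. -1.] j [ 0.16  0.45 -0.31  0.   -0.81 -0.16] w 38.7 60.5 [ 0.3  1.  -0.1]
```

```bash
python3 -m handwheel '[{"x":0.005,"y":-0.003,"z":-0.05,"ax":0,"ay":0,"az":0},{"x":0,"y":0,"z":-0.05,"ax":0,"ay":0,"az":0},{"x":0,"y":0,"z":-0.05,"ax":0,"ay":0,"az":0},{"x":0,"y":0,"z":-0.05,"ax":0,"ay":0,"az":0},{"x":0,"y":0,"z":-0.05,"ax":0,"ay":0,"az":0},{"x":0,"y":0,"z":0,"ax":0,"ay":0,"az":0},{"x":0,"y":0,"z":0,"ax":0,"ay":0,"az":0},{"x":0,"y":0,"z":0,"ax":0,"ay":0,"az":0}]'
python3 st.py
```

```text
clock: 27.15
position: [571.5, -68.2, 28.1]
ee_rot: [-0.707, 0.707, -0.0, 0.0]
contact_force: [0.2, 0.2, -0.8]
gripper_width: 38.9
grasp_force: 62.0
27.15 p [571.5 -68.2  28.1] toolx [-0. -1. -0.] y [-1.  0. -0.] z [ 0.  0. -1.] j [ 0.16  0.52 -0.35 -0.   -0.7  -0.16] w 38.9 62.0 [ 0.2  0.2 -0.8]
```

```bash
python3 -m handwheel '[{"x":0,"y":0,"z":0,"ax":0,"ay":0,"az":0},{"x":0,"y":0,"z":0,"ax":0,"ay":0,"az":0},{"x":0,"y":0,"z":0,"ax":0,"ay":0,"az":0},{"x":0,"y":0,"z":0,"ax":0,"ay":0,"az":0},{"x":0,"y":0,"z":0.1,"ax":0,"ay":0,"az":0},{"x":0,"y":0,"z":0.15,"ax":0,"ay":0,"az":0},{"x":0,"y":0,"z":0.2,"ax":0,"ay":0,"az":0},{"x":0,"y":0,"z":0,"ax":0,"ay":0,"az":0}]' 0.41
python3 -m handwheel '[{"x":-0.1,"y":0.12,"z":0,"ax":0,"ay":0,"az":0},{"x":-0.1,"y":0.12,"z":0,"ax":0,"ay":0,"az":0},{"x":-0.12,"y":0.13,"z":0,"ax":0,"ay":0,"az":0},{"x":-0.12,"y":0.13,"z":0,"ax":0,"ay":0,"az":0},{"x":-0.12,"y":0.13,"z":0,"ax":0,"ay":0,"az":0},{"x":-0.1065,"y":0.14,"z":0,"ax":0,"ay":0,"az":0},{"x":0,"y":0,"z":0,"ax":0,"ay":0,"az":0},{"x":0,"y":0,"z":0,"ax":0,"ay":0,"az":0}]' 1
python3 st.py; python3 sp.py
```

```text
clock: 27.95
position: [575.3, -68.1, 124.0]
ee_rot: [0.708, -0.707, 0.004, -0.004]
contact_force: [0.9, -0.9, 1.4]
gripper_width: 60.0
grasp_force: 0.0
clock: 28.75
position: [437.9, 86.4, 118.3]
ee_rot: [0.708, -0.706, 0.0, -0.0]
contact_force: [0.1, 0.3, -0.2]
gripper_width: 85.2
grasp_force: 0.0
28.75 p [437.9  86.4 118.3] toolx [ 0.002 -1.    -0.   ] y [-1.    -0.002 -0.001] z [ 0.001  0.    -1.   ] j [ 0.56  0.21 -0.57  0.   -0.79 -0.56] w 85.2 0.0 [ 0.1  0.3 -0.2]
top br 274 [298. 225.] [527.4 -11.1]
scene br 356 [340. 229.] [437.3  85.1]
scene red 355 [354. 252.] [444.4 147. ]
```

```bash
python3 -m handwheel '[{"x":0,"y":-0.003,"z":-0.1,"ax":0,"ay":0,"az":0},{"x":0,"y":0,"z":-0.1,"ax":0,"ay":0,"az":0},{"x":0,"y":0,"z":-0.1,"ax":0,"ay":0,"az":0},{"x":0,"y":0,"z":-0.1,"ax":0,"ay":0,"az":0},{"x":0,"y":0,"z":-0.1,"ax":0,"ay":0,"az":0},{"x":0,"y":0,"z":0,"ax":0,"ay":0,"az":0},{"x":0,"y":0,"z":0,"ax":0,"ay":0,"az":0},{"x":0,"y":0,"z":0,"ax":0,"ay":0,"az":0}]' 1
python3 -m handwheel '[{"x":0,"y":0,"z":0,"ax":0,"ay":0,"az":0},{"x":0,"y":0,"z":0,"ax":0,"ay":0,"az":0},{"x":0,"y":0,"z":0,"ax":0,"ay":0,"az":0},{"x":0,"y":0,"z":0,"ax":0,"ay":0,"az":0},{"x":0,"y":0,"z":0,"ax":0,"ay":0,"az":0},{"x":0,"y":0,"z":0,"ax":0,"ay":0,"az":0},{"x":0,"y":0,"z":0,"ax":0,"ay":0,"az":0},{"x":0,"y":0,"z":0,"ax":0,"ay":0,"az":0}]' -1
python3 -m handwheel '[{"x":0,"y":0,"z":0.125,"ax":0,"ay":0,"az":0},{"x":0,"y":0,"z":0.125,"ax":0,"ay":0,"az":0},{"x":0,"y":0,"z":0.125,"ax":0,"ay":0,"az":0},{"x":0.1,"y":-0.06,"z":0.125,"ax":0,"ay":0,"az":0},{"x":0.12,"y":-0.08,"z":0,"ax":0,"ay":0,"az":0},{"x":0.12,"y":-0.08,"z":0,"ax":0,"ay":0,"az":0},{"x":0.12,"y":-0.08,"z":0,"ax":0,"ay":0,"az":0},{"x":0.1,"y":-0.06,"z":0,"ax":0,"ay":0,"az":0}]'
python3 -m handwheel '[{"x":0.07,"y":-0.04,"z":0,"ax":0,"ay":0,"az":0},{"x":0.035,"y":-0.02,"z":0,"ax":0,"ay":0,"az":0},{"x":0,"y":0,"z":0,"ax":0,"ay":0,"az":0},{"x":0,"y":0,"z":0,"ax":0,"ay":0,"az":0},{"x":0,"y":0,"z":-0.1,"ax":0,"ay":0,"az":0},{"x":0,"y":0,"z":-0.1,"ax":0,"ay":0,"az":0},{"x":0,"y":0,"z":0,"ax":0,"ay":0,"az":0},{"x":0,"y":0,"z":0,"ax":0,"ay":0,"az":0}]'
python3 st.py
```

```text
clock: 29.65
position: [439.0, 85.2, 18.8]
ee_rot: [-0.707, 0.707, -0.0, 0.001]
contact_force: [-0.1, 0.4, 0.9]
gripper_width: 85.3
grasp_force: 0.0
clock: 30.45
position: [438.4, 85.4, 18.8]
ee_rot: [0.707, -0.707, 0.0, -0.0]
contact_force: [-0.4, -0.3, 5.2]
gripper_width: 38.7
grasp_force: 59.8
clock: 31.25
position: [550.9, 12.3, 117.9]
ee_rot: [-0.707, 0.707, 0.0, 0.0]
contact_force: [0.2, 0.3, -0.5]
gripper_width: 38.8
grasp_force: 60.5
clock: 32.05
position: [570.7, 1.5, 78.4]
ee_rot: [0.708, -0.707, 0.0, 0.0]
contact_force: [0.1, -0.9, -0.5]
gripper_width: 38.8
grasp_force: 60.5
32.05 p [570.7   1.5  78.4] toolx [ 0.001 -1.     0.   ] y [-1.    -0.001  0.   ] z [-0. -0. -1.] j [ 0.29  0.45 -0.32  0.   -0.8  -0.29] w 38.8 60.5 [ 0.1 -0.9 -0.5]
```

```bash
python3 -m handwheel '[{"x":0.002,"y":0.002,"z":-0.05,"ax":0,"ay":0,"az":0},{"x":0,"y":0,"z":-0.05,"ax":0,"ay":0,"az":0},{"x":0,"y":0,"z":-0.05,"ax":0,"ay":0,"az":0},{"x":0,"y":0,"z":-0.05,"ax":0,"ay":0,"az":0},{"x":0,"y":0,"z":-0.05,"ax":0,"ay":0,"az":0},{"x":0,"y":0,"z":0,"ax":0,"ay":0,"az":0},{"x":0,"y":0,"z":0,"ax":0,"ay":0,"az":0},{"x":0,"y":0,"z":0,"ax":0,"ay":0,"az":0}]'
python3 st.py
```

```text
clock: 32.85
position: [571.5, 1.6, 28.1]
ee_rot: [-0.707, 0.707, -0.0, 0.0]
contact_force: [-0.1, -0.2, -1.2]
gripper_width: 38.5
grasp_force: 62.0
32.85 p [571.5   1.6  28.1] toolx [-0. -1. -0.] y [-1.  0. -0.] z [ 0.  0. -1.] j [ 0.29  0.52 -0.36 -0.   -0.69 -0.29] w 38.5 62.0 [-0.1 -0.2 -1.2]
```

```bash
python3 -m handwheel '[{"x":0,"y":0,"z":0,"ax":0,"ay":0,"az":0},{"x":0,"y":0,"z":0,"ax":0,"ay":0,"az":0},{"x":0,"y":0,"z":0,"ax":0,"ay":0,"az":0},{"x":0,"y":0,"z":0,"ax":0,"ay":0,"az":0},{"x":0,"y":0,"z":0.1,"ax":0,"ay":0,"az":0},{"x":0,"y":0,"z":0.15,"ax":0,"ay":0,"az":0},{"x":0,"y":0,"z":0.2,"ax":0,"ay":0,"az":0},{"x":0,"y":0,"z":0.05,"ax":0,"ay":0,"az":0}]' 0.41
python3 -m handwheel '[{"x":-0.122,"y":0.133,"z":0.02,"ax":0,"ay":0,"az":-0.0354},{"x":-0.122,"y":0.133,"z":0.02,"ax":0,"ay":0,"az":-0.0354},{"x":-0.122,"y":0.133,"z":0.02,"ax":0,"ay":0,"az":-0.0354},{"x":-0.122,"y":0.133,"z":0.01,"ax":0,"ay":0,"az":-0.0354},{"x":-0.122,"y":0.133,"z":0,"ax":0,"ay":0,"az":-0.0354},{"x":-0.122,"y":0.133,"z":0,"ax":0,"ay":0,"az":-0.0354},{"x":-0.122,"y":0.133,"z":0,"ax":0,"ay":0,"az":-0.0354},{"x":-0.122,"y":0.133,"z":0,"ax":0,"ay":0,"az":-0.0355}]' 1
python3 -m handwheel '[{"x":0,"y":0,"z":0,"ax":0.075,"ay":-0.036,"az":0},{"x":0,"y":0,"z":0,"ax":0.075,"ay":-0.036,"az":0},{"x":0,"y":0,"z":0,"ax":0,"ay":0,"az":0},{"x":0,"y":0,"z":0,"ax":0,"ay":0,"az":0},{"x":0,"y":0,"z":0,"ax":0,"ay":0,"az":0},{"x":0,"y":0,"z":0,"ax":0,"ay":0,"az":0},{"x":0,"y":0,"z":0,"ax":0,"ay":0,"az":0},{"x":0,"y":0,"z":0,"ax":0,"ay":0,"az":0}]' 1
python3 st.py
python3 -c "
from h import *
print(pl('scene',410,258.5,89))
for P in([385,233,89],[453,376.7,99],[420.3,307,4]): print(proj('scene',P))
snap('scene','s7.png');snap('top','t7.png')
a=cv2.imread('pics/s7.png')[130:370,180:480];b=cv2.imread('pics/t7.png')[140:330,90:470]
o=np.zeros((590,800,3),np.uint8);o[:360,:450]=cv2.resize(a,(450,360));o[365:575,:420]=cv2.resize(b,(420,210));c=cv2.imread('pics/t7.png')[240:320,90:200];o[365:585,450:750]=cv2.resize(c,(300,220));cv2.imwrite('pics/c7.png',o)"
```

```text
clock: 33.65
position: [574.2, 1.9, 132.8]
ee_rot: [0.707, -0.707, 0.003, -0.003]
contact_force: [0.5, -0.0, -0.9]
gripper_width: 59.8
grasp_force: 0.0
clock: 34.45
position: [375.0, 215.1, 141.9]
ee_rot: [-0.533, 0.846, 0.0, 0.0]
contact_force: [0.0, 0.1, 0.2]
gripper_width: 85.4
grasp_force: 0.0
clock: 35.25
position: [376.4, 214.5, 141.9]
ee_rot: [-0.529, 0.839, 0.069, 0.11]
contact_force: [-0.1, -0.2, 0.6]
gripper_width: 85.3
grasp_force: 0.0
35.25 p [376.4 214.5 141.9] toolx [-0.416 -0.872 -0.258] y [-0.903  0.431 -0.001] z [ 0.112  0.233 -0.966] j [ 0.84  0.06 -0.66 -0.13 -0.6  -1.19] w 85.3 0.0 [-0.1 -0.2  0.6]
[383.5 238.   89. ]
[407.8 256.9]
[431.9 333.2]
[405.9 310.5]
```

View pics/c7.png

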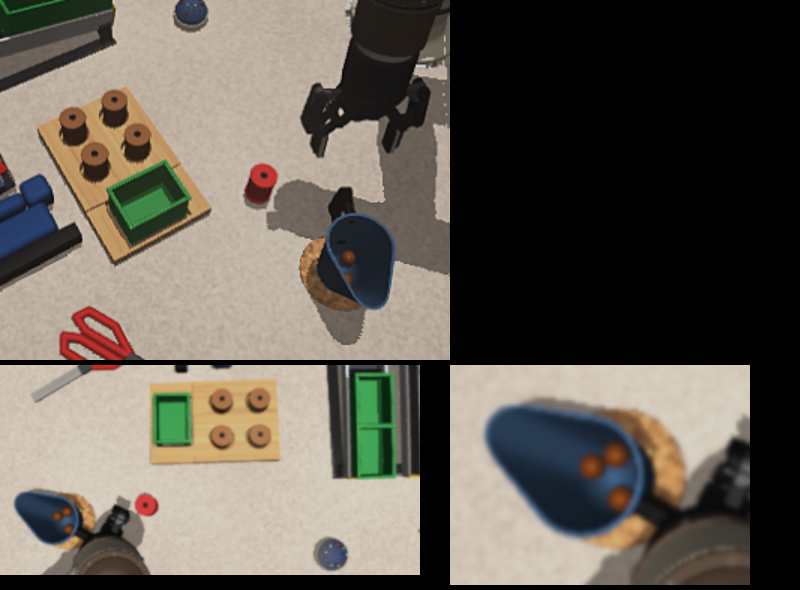

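All four spools are in the wells, the tub is in the bay, and the gripper is lined up behind the jug's handle (scene (408,257) agrees with the estimate). I'll descend and pinch.

```bash
python3 -m handwheel '[{"x":0.009,"y":0.0193,"z":-0.081,"ax":0,"ay":0,"az":0},{"x":0.009,"y":0.0193,"z":-0.081,"ax":0,"ay":0,"az":0},{"x":0.009,"y":0.0193,"z":-0.081,"ax":0,"ay":0,"az":0},{"x":0.009,"y":0.0193,"z":-0.081,"ax":0,"ay":0,"az":0},{"x":0.009,"y":0.0193,"z":-0.081,"ax":0,"ay":0,"az":0},{"x":0.009,"y":0.0193,"z":-0.081,"ax":0,"ay":0,"az":0},{"x":0,"y":0,"z":0,"ax":0,"ay":0,"az":0},{"x":0,"y":0,"z":0,"ax":0,"ay":0,"az":0}]' 1
python3 -m handwheel '[{"x":0,"y":0,"z":0,"ax":0,"ay":0,"az":0},{"x":0,"y":0,"z":0,"ax":0,"ay":0,"az":0},{"x":0,"y":0,"z":0,"ax":0,"ay":0,"az":0},{"x":0,"y":0,"z":0,"ax":0,"ay":0,"az":0},{"x":0,"y":0,"z":0,"ax":0,"ay":0,"az":0},{"x":0,"y":0,"z":0,"ax":0,"ay":0,"az":0},{"x":0,"y":0,"z":0,"ax":0,"ay":0,"az":0},{"x":0,"y":0,"z":0,"ax":0,"ay":0,"az":0}]' -1
python3 st.py
python3 -m handwheel '[{"x":0,"y":0,"z":0.025,"ax":0,"ay":0,"az":0},{"x":0,"y":0,"z":0.05,"ax":0,"ay":0,"az":0},{"x":0,"y":0,"z":0.05,"ax":0,"ay":0,"az":0},{"x":0,"y":0,"z":0.075,"ax":0,"ay":0,"az":0},{"x":0,"y":0,"z":0.075,"ax":0,"ay":0,"az":0},{"x":0,"y":0,"z":0.075,"ax":0,"ay":0,"az":0},{"x":0,"y":0,"z":0,"ax":0,"ay":0,"az":0},{"x":0,"y":0,"z":0,"ax":0,"ay":0,"az":0}]'
python3 st.py; python3 -c "
from h import *
snap('scene','s8.png');snap('top','t8.png')
a=cv2.imread('pics/s8.png')[180:380,330:480];b=cv2.imread('pics/t8.png')[210:350,60:230]
o=np.zeros((420,800,3),np.uint8);o[:400,:300]=cv2.resize(a,(300,400));o[:350,310:735]=cv2.resize(b,(425,350));cv2.imwrite('pics/c8.png',o)"
```

```text
clock: 36.15
position: [387.1, 237.5, 44.8]
ee_rot: [-0.529, 0.839, 0.069, 0.11]
contact_force: [-0.8, 0.2, -0.4]
gripper_width: 85.6
grasp_force: 0.0
clock: 36.95
position: [387.1, 237.5, 45.1]
ee_rot: [-0.529, 0.838, 0.069, 0.111]
contact_force: [-1.5, -2.3, 6.1]
gripper_width: 17.4
grasp_force: 58.6
36.95 p [387.1 237.5  45.1] toolx [-0.416 -0.872 -0.259] y [-0.903  0.431 -0.001] z [ 0.112  0.233 -0.966] j [ 0.85  0.28 -0.71 -0.21 -0.34 -1.11] w 17.4 58.6 [-1.5 -2.3  6.1]
clock: 37.75
position: [386.8, 237.3, 115.0]
ee_rot: [-0.529, 0.839, 0.069, 0.111]
contact_force: [0.5, 0.5, -2.9]
gripper_width: 17.2
grasp_force: 58.5
37.75 p [386.8 237.3 115. ] toolx [-0.416 -0.872 -0.259] y [-0.902  0.431 -0.   ] z [ 0.112  0.233 -0.966] j [ 0.86  0.14 -0.66 -0.14 -0.52 -1.2 ] w 17.2 58.5 [ 0.5  0.5 -2.9]
```

View pics/c8.png

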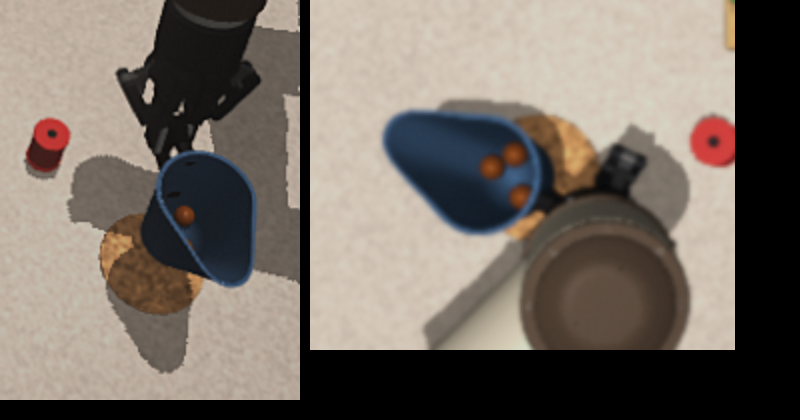

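The jug hangs level, three buttons are visible inside, and the mat is clear. I'll swing it toward the tub and work out the tilt rows.

```bash
python3 -m handwheel '[{"x":0,"y":0,"z":0.09,"ax":0,"ay":0,"az":0},{"x":0.02,"y":-0.06,"z":0.09,"ax":0,"ay":0,"az":-0.05},{"x":0.04,"y":-0.11,"z":0.045,"ax":0,"ay":0,"az":-0.09},{"x":0.04,"y":-0.14,"z":0,"ax":0,"ay":0,"az":-0.09},{"x":0.04,"y":-0.14,"z":0,"ax":0,"ay":0,"az":-0.09},{"x":0.04,"y":-0.14,"z":0,"ax":0,"ay":0,"az":-0.09},{"x":0.04,"y":-0.14,"z":0,"ax":0,"ay":0,"az":-0.09},{"x":0.035,"y":-0.125,"z":0,"ax":0,"ay":0,"az":-0.0855}]'
python3 -m handwheel '[{"x":0,"y":0,"z":0,"ax":0,"ay":0,"az":-0.02},{"x":0,"y":0,"z":0,"ax":0,"ay":0,"az":0},{"x":0,"y":0,"z":0,"ax":0,"ay":0,"az":0},{"x":0,"y":0,"z":0,"ax":0,"ay":0,"az":0},{"x":0,"y":0,"z":0,"ax":0,"ay":0,"az":0},{"x":0,"y":0,"z":0,"ax":0,"ay":0,"az":0},{"x":0,"y":0,"z":0,"ax":0,"ay":0,"az":0},{"x":0,"y":0,"z":0,"ax":0,"ay":0,"az":0}]'
python3 st.py
cat > pour.py <<'E'
from h import *
s=arm.read_state();p=s['position'];r=R.from_quat(s['ee_rot']).as_matrix()
y=r[:,1];jy=-y*np.sign(y[0]) if abs(y[0])>abs(y[1]) else y*np.sign(y[1])
phi=np.arctan2(-jy[0],jy[1]);d=np.array([np.cos(phi),np.sin(phi)]);print('heading',np.degrees(phi).round(1),'axis',jy.round(3))
T=np.radians([0,8,16,24,32,40,47,53,58,62,66,70,74,78,82,86,90,92])
SZ=np.interp(np.degrees(T),[0,30,60,65,100],[185,140,92,84,84])
S=np.array([606.,96.])-18*d;q=p.copy()
for i,t in enumerate(T):
    h=153*np.cos(t)+53.9*np.sin(t);v=-153*np.sin(t)+53.9*np.cos(t)
    n=np.r_[S-h*d,SZ[i]-v];dt=np.degrees(t-T[i-1])/90 if i else 0
    print(int(round(np.degrees(t))),n.round(0),((n-q)/200).round(3),(dt*jy).round(4)[:2]);q=n
E
python3 pour.py
```

```text
clock: 38.65
position: [437.5, 64.9, 158.8]
ee_rot: [-0.099, 0.987, 0.012, 0.129]
contact_force: [0.4, -0.2, -1.8]
gripper_width: 17.5
grasp_force: 58.9
clock: 39.45
position: [438.0, 66.6, 159.8]
ee_rot: [-0.087, 0.988, 0.011, 0.13]
contact_force: [-0.2, -0.7, -2.1]
gripper_width: 17.2
grasp_force: 59.1
39.45 p [438.   66.6 159.8] toolx [-0.951 -0.168 -0.258] y [-0.174  0.985 -0.001] z [ 0.255  0.044 -0.966] j [ 0.59  0.02 -0.77  0.2  -0.55 -2.14] w 17.2 59.1 [-0.2 -0.7 -2.1]
heading 10.0 axis [-0.174  0.985 -0.001]
0 [438.  66. 131.] [-0.002 -0.002 -0.144] [-0.  0.]
8 [432.  65. 141.] [-0.03  -0.005  0.049] [-0.0155  0.0875]
16 [429.  65. 151.] [-0.014 -0.003  0.052] [-0.0155  0.0875]
24 [429.  65. 162.] [0.001 0.    0.053] [-0.0155  0.0875]
32 [432.  65. 172.] [0.017 0.003 0.051] [-0.0155  0.0875]
40 [439.  66. 181.] [0.032 0.006 0.044] [-0.0155  0.0875]
47 [447.  68. 188.] [0.04  0.007 0.034] [-0.0135  0.0766]
53 [455.  69. 193.] [0.043 0.008 0.025] [-0.0116  0.0657]
58 [463.  71. 196.] [0.041 0.007 0.017] [-0.0097  0.0547]
62 [471.  72. 199.] [0.036 0.006 0.011] [-0.0077  0.0438]
66 [479.  73. 202.] [0.039 0.007 0.016] [-0.0077  0.0438]
70 [487.  75. 209.] [0.042 0.007 0.037] [-0.0077  0.0438]
74 [496.  77. 216.] [0.044 0.008 0.034] [-0.0077  0.0438]
78 [505.  78. 222.] [0.047 0.008 0.031] [-0.0077  0.0438]
82 [515.  80. 228.] [0.049 0.009 0.028] [-0.0077  0.0438]
86 [525.  82. 233.] [0.05  0.009 0.024] [-0.0077  0.0438]
90 [535.  83. 237.] [0.052 0.009 0.021] [-0.0077  0.0438]
92 [540.  84. 239.] [0.026 0.005 0.009] [-0.0039  0.0219]
```

```bash
python3 -m handwheel '[{"x":-0.03,"y":-0.007,"z":0.02,"ax":-0.0155,"ay":0.0875,"az":0},{"x":-0.014,"y":-0.003,"z":0.02,"ax":-0.0155,"ay":0.0875,"az":0},{"x":0,"y":0,"z":0.025,"ax":-0.0155,"ay":0.0875,"az":0},{"x":0.017,"y":0.003,"z":0.025,"ax":-0.0155,"ay":0.0875,"az":0},{"x":0.032,"y":0.006,"z":0.025,"ax":-0.0155,"ay":0.0875,"az":0},{"x":0.04,"y":0.007,"z":0.025,"ax":-0.0135,"ay":0.0766,"az":0},{"x":0,"y":0,"z":0,"ax":0,"ay":0,"az":0},{"x":0,"y":0,"z":0,"ax":0,"ay":0,"az":0}]'
python3 st.py; python3 -c "
from h import *
snap('scene','s9.png');snap('top','t9.png')
a=cv2.imread('pics/s9.png')[130:330,190:430];b=cv2.imread('pics/t9.png')[120:330,150:360]
o=np.zeros((420,800,3),np.uint8);o[:350,:420]=cv2.resize(a,(420,350));o[:370,425:795]=cv2.resize(b,(370,370));cv2.imwrite('pics/c9.png',o)"
```

```text
clock: 40.25
position: [447.7, 67.9, 186.5]
ee_rot: [-0.084, 0.958, -0.025, -0.275]
contact_force: [-0.9, -0.7, -0.9]
gripper_width: 17.2
grasp_force: 59.2
40.25 p [447.7  67.9 186.5] toolx [-0.835 -0.147  0.53 ] y [-0.174  0.985 -0.001] z [-0.522 -0.093 -0.848] j [ 0.42  0.44 -0.1  -0.13 -1.58 -1.78] w 17.2 59.2 [-0.9 -0.7 -0.9]
```

View pics/c9.png

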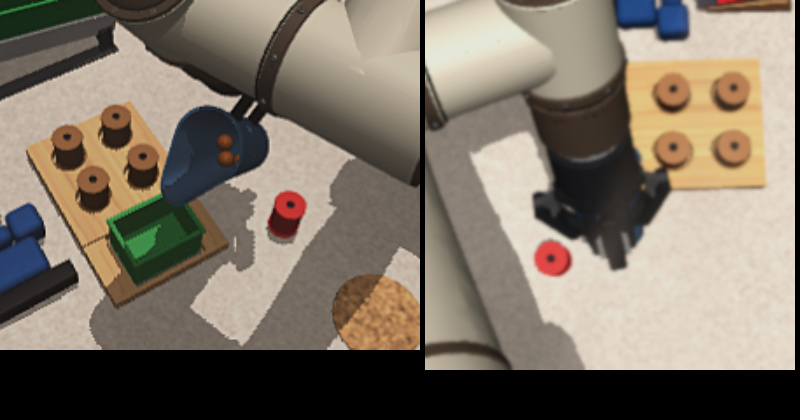

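The jug is tipped about 47° with the spout at about scene (288,244), over the near end of the tub, and the buttons are still at the back of it. A quick spout check comes next.

```bash
python3 -c "
from h import *
print(proj('scene',[588.3,92.9,186.5-75.1]), pl('scene',288.3,244.3,111))
im=cv2.imread('pics/s9.png');hsv=cv2.cvtColor(im,cv2.COLOR_BGR2HSV)
m=cv2.inRange(hsv,(98,70,20),(125,255,255));m[:,:275]=0;m[260:]=0;m[:180]=0;m[:,350:]=0
ct=max(cv2.findContours(m,0,2)[0],key=cv2.contourArea)[:,0];print(ct[ct[:,1].argmax()],ct[ct[:,0].argmin()])"
```

```text
[286.4 242.4] [587.1  98.2 111. ]
[290 247] [282 232]
```

```bash
python3 -m handwheel '[{"x":0.043,"y":0.002,"z":0.03,"ax":-0.0116,"ay":0.0657,"az":0},{"x":0.041,"y":0.004,"z":0.019,"ax":-0.0097,"ay":0.0547,"az":0},{"x":0.036,"y":0.006,"z":0.013,"ax":-0.0077,"ay":0.0438,"az":0},{"x":0.019,"y":0.003,"z":0.01,"ax":-0.0039,"ay":0.0219,"az":0},{"x":0.019,"y":0.003,"z":0.01,"ax":-0.0039,"ay":0.0219,"az":0},{"x":0.021,"y":0.003,"z":0.018,"ax":-0.0039,"ay":0.0219,"az":0},{"x":0.021,"y":0.004,"z":0.018,"ax":-0.0039,"ay":0.0219,"az":0},{"x":0.022,"y":0.004,"z":0.017,"ax":-0.0039,"ay":0.0219,"az":0}]'
python3 -m handwheel '[{"x":0.022,"y":0.004,"z":0.017,"ax":-0.0039,"ay":0.0219,"az":0},{"x":0.023,"y":0.004,"z":0.016,"ax":-0.0039,"ay":0.0219,"az":0},{"x":0.023,"y":0.004,"z":0.015,"ax":-0.0039,"ay":0.0219,"az":0},{"x":0.024,"y":0.004,"z":0.014,"ax":-0.0039,"ay":0.0219,"az":0},{"x":0.025,"y":0.004,"z":0.014,"ax":-0.0039,"ay":0.0219,"az":0},{"x":0.025,"y":0.004,"z":0.012,"ax":-0.0039,"ay":0.0219,"az":0},{"x":0.025,"y":0.005,"z":0.012,"ax":-0.0039,"ay":0.0219,"az":0},{"x":0.026,"y":0.005,"z":0.011,"ax":-0.0039,"ay":0.0219,"az":0}]'
python3 -m handwheel '[{"x":0.026,"y":0.005,"z":0.01,"ax":-0.0039,"ay":0.0219,"az":0},{"x":0,"y":0,"z":0,"ax":0,"ay":0,"az":0},{"x":0,"y":0,"z":0,"ax":0,"ay":0,"az":0},{"x":0,"y":0,"z":0,"ax":0,"ay":0,"az":0},{"x":0,"y":0,"z":0,"ax":0,"ay":0,"az":0},{"x":0,"y":0,"z":0,"ax":0,"ay":0,"az":0},{"x":0,"y":0,"z":0,"ax":0,"ay":0,"az":0},{"x":0,"y":0,"z":0,"ax":0,"ay":0,"az":0}]'
python3 st.py; python3 -c "
from h import *
snap('scene','s10.png')
a=cv2.imread('pics/s10.png')[150:330,180:400];cv2.imwrite('pics/c10.png',cv2.resize(a,None,fx=3,fy=3))"
```

```text
clock: 41.15
position: [491.1, 73.7, 216.2]
ee_rot: [-0.077, 0.876, -0.042, -0.474]
contact_force: [-0.3, 0.6, -3.0]
gripper_width: 17.1
grasp_force: 59.2
clock: 41.95
position: [529.7, 80.6, 238.4]
ee_rot: [-0.071, 0.801, -0.053, -0.592]
contact_force: [-1.4, 0.8, -2.5]
gripper_width: 17.6
grasp_force: 59.3
clock: 42.75
position: [535.2, 81.3, 239.1]
ee_rot: [-0.069, 0.79, -0.054, -0.607]
contact_force: [-1.2, -0.1, -1.5]
gripper_width: 17.0
grasp_force: 59.3
42.75 p [535.2  81.3 239.1] toolx [-0.254 -0.044  0.966] y [-0.175  0.985 -0.001] z [-0.951 -0.169 -0.258] j [ 0.35  0.89  0.5  -0.27 -2.47 -1.83] w 17.0 59.3 [-1.2 -0.1 -1.5]
```

View pics/c10.png

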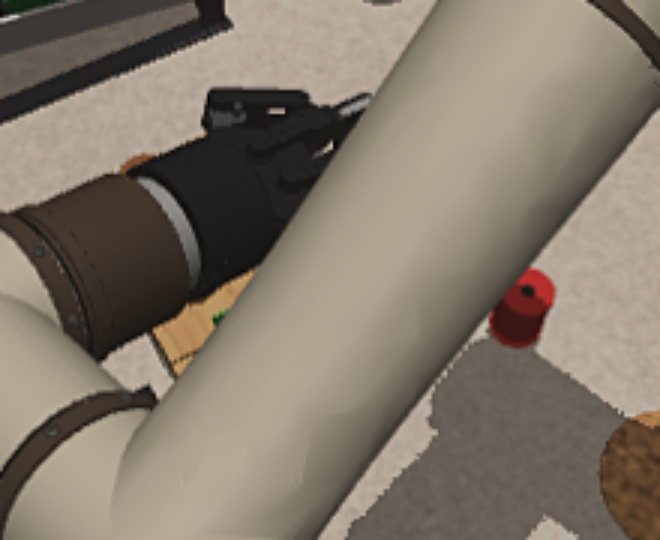

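The jug is at 90°. The arm hides the tub in this view. I'll tip it a little further, wait, and bring it back upright.

```bash
python3 -m handwheel '[{"x":0.04,"y":0.007,"z":0.013,"ax":-0.0058,"ay":0.0328,"az":0},{"x":0.04,"y":0.007,"z":0.013,"ax":-0.0058,"ay":0.0328,"az":0},{"x":0,"y":0,"z":0,"ax":0,"ay":0,"az":0},{"x":0,"y":0,"z":0,"ax":0,"ay":0,"az":0},{"x":0,"y":0,"z":0,"ax":0,"ay":0,"az":0},{"x":0,"y":0,"z":0,"ax":0,"ay":0,"az":0},{"x":0,"y":0,"z":0,"ax":0,"ay":0,"az":0},{"x":0,"y":0,"z":0,"ax":0,"ay":0,"az":0}]'
python3 st.py
python3 -m handwheel '[{"x":0,"y":0,"z":0.05,"ax":0,"ay":0,"az":0},{"x":-0.08,"y":-0.014,"z":0,"ax":0.0158,"ay":-0.0895,"az":0},{"x":-0.09,"y":-0.015,"z":0,"ax":0.0158,"ay":-0.0895,"az":0},{"x":-0.09,"y":-0.015,"z":-0.02,"ax":0.0158,"ay":-0.0895,"az":0},{"x":-0.09,"y":-0.015,"z":-0.02,"ax":0.0158,"ay":-0.0895,"az":0},{"x":-0.09,"y":-0.015,"z":-0.02,"ax":0.0158,"ay":-0.0895,"az":0},{"x":-0.08,"y":-0.012,"z":-0.02,"ax":0.0158,"ay":-0.0895,"az":0},{"x":0,"y":0,"z":0,"ax":0,"ay":0,"az":0}]'
python3 -m handwheel '[{"x":-0.02,"y":0,"z":0,"ax":0.0151,"ay":-0.0857,"az":0},{"x":-0.02,"y":0,"z":0,"ax":0.0151,"ay":-0.0857,"az":0},{"x":-0.02,"y":0,"z":0,"ax":0.0151,"ay":-0.0857,"az":0},{"x":0,"y":0,"z":0,"ax":0.0151,"ay":-0.0857,"az":0},{"x":0,"y":0,"z":0,"ax":0.0151,"ay":-0.0857,"az":0},{"x":0,"y":0,"z":0,"ax":0.0151,"ay":-0.0857,"az":0},{"x":0,"y":0,"z":0,"ax":0,"ay":0,"az":0},{"x":0,"y":0,"z":0,"ax":0,"ay":0,"az":0}]'
python3 st.py
cat > amb.py <<'E'
from h import *
from m import cc
for n in('scene','top'):
    im=snap(n,'amb_'+n+'.png');hsv=cv2.cvtColor(im,cv2.COLOR_RGB2HSV);H,S,V=[hsv[:,:,i].astype(int) for i in range(3)]
    for st,c,m in cc((H>3)&(H<16)&(S>130)&(V>50),8):
        p=pl(n,*c,20)
        if 300<p[0]<720 and -150<p[1]<420: print(n,st,c.round(0),p[:2],'hsv',H[m].mean().round(),S[m].mean().round(),V[m].mean().round())
    g=(H>45)&(H<80)&(S>100)
    for st,c,m in cc(g,150): print(n,'green',st,c.round(1),pl(n,*c,66)[:2])
E
python3 amb.py
```

```text
clock: 43.6
position: [551.1, 84.1, 244.6]
ee_rot: [-0.067, 0.757, -0.057, -0.647]
contact_force: [-0.7, -0.2, -1.2]
gripper_width: 16.7
grasp_force: 59.3
43.6 p [551.1  84.1 244.6] toolx [-0.154 -0.027  0.988] y [-0.175  0.985 -0.001] z [-0.972 -0.173 -0.156] j [ 0.34  0.95  0.59 -0.32 -2.6  -1.87] w 16.7 59.3 [-0.7 -0.2 -1.2]
clock: 44.4
position: [442.7, 65.5, 242.4]
ee_rot: [-0.084, 0.958, -0.024, -0.272]
contact_force: [-0.1, 0.4, -1.0]
gripper_width: 17.5
grasp_force: 59.2
clock: 45.2
position: [434.0, 66.2, 238.6]
ee_rot: [-0.086, 0.988, 0.01, 0.13]
contact_force: [1.7, -0.0, -0.7]
gripper_width: 17.4
grasp_force: 59.2
45.2 p [434.   66.2 238.6] toolx [-0.952 -0.167 -0.258] y [-0.173  0.985 -0.002] z [ 0.254  0.043 -0.966] j [ 0.6  -0.08 -0.63  0.15 -0.8  -2.09] w 17.4 59.2 [ 1.7 -0.  -0.7]
scene [248 190  17  14 180] [256. 197.] [558.  -93.5] hsv 12.0 147.0 136.0
scene [219 202  18  14 189] [228. 208.] [632.4 -96. ] hsv 12.0 147.0 136.0
scene [248 209   8   6  12] [251. 212.] [590.7 -60.2] hsv 12.0 136.0 85.0
scene [263 212  18  16 204] [271. 219.] [558.2 -19. ] hsv 12.0 146.
[... 756 characters left out ...]
61  18  22 271] [325. 170.] [648.4 -74.5] hsv 13.0 138.0 165.0
top [280 162  20  22 334] [290. 172.] [645.8   1.3] hsv 13.0 140.0 153.0
top [253 173   5   7  23] [256. 175.] [641.8  75.4] hsv 13.0 187.0 119.0
top [316 180   5   3   8] [318. 181.] [625.2 -58.3] hsv 14.0 133.0 119.0
top [280 195  20  22 301] [290. 205.] [573.8   3.8] hsv 13.0 138.0 162.0
top [316 194  19  21 245] [325. 204.] [575.5 -73.2] hsv 13.0 134.0 174.0
top [128 257  47  48 991] [149. 280.] [421.3 304.7] hsv 15.0 138.0 198.0
top [156 258   4   2   8] [158. 258.] [466.7 287.5] hsv 15.0 137.0 198.0
top green [ 407  146   42   97 3715] [427.  194.1] [ 582.2 -282.1]
top green [229 165  33  23 203] [250.7 170.2] [641.9  83.4]
```

```bash
python3 -m handwheel '[{"x":-0.0293,"y":0.107,"z":0,"ax":0,"ay":0,"az":0.0757},{"x":-0.0293,"y":0.107,"z":0,"ax":0,"ay":0,"az":0.0757},{"x":-0.0293,"y":0.107,"z":0,"ax":0,"ay":0,"az":0.0757},{"x":-0.0293,"y":0.107,"z":0,"ax":0,"ay":0,"az":0.0757},{"x":-0.0293,"y":0.107,"z":-0.05,"ax":0,"ay":0,"az":0.0757},{"x":-0.0293,"y":0.107,"z":-0.1,"ax":0,"ay":0,"az":0.0757},{"x":-0.0293,"y":0.107,"z":-0.1,"ax":0,"ay":0,"az":0.0757},{"x":-0.0293,"y":0.107,"z":-0.1,"ax":0,"ay":0,"az":0.0757}]'
python3 -m handwheel '[{"x":0,"y":0,"z":-0.1,"ax":0,"ay":0,"az":0},{"x":0,"y":0,"z":-0.1,"ax":0,"ay":0,"az":0},{"x":0,"y":0,"z":-0.1,"ax":0,"ay":0,"az":0},{"x":0,"y":0,"z":-0.1,"ax":0,"ay":0,"az":0},{"x":0,"y":0,"z":-0.05,"ax":0,"ay":0,"az":0},{"x":0,"y":0,"z":0,"ax":0,"ay":0,"az":0},{"x":0,"y":0,"z":0,"ax":0,"ay":0,"az":0},{"x":0,"y":0,"z":0,"ax":0,"ay":0,"az":0}]'
python3 st.py; python3 amb.py | grep -v 14[67].0
python3 - <<'E'
import cv2,numpy as np
a=cv2.imread('pics/amb_scene.png');b=cv2.imread('pics/amb_top.png')
o=np.zeros((600,800,3),np.uint8)
o[:300,:400]=cv2.resize(a[230:320,230:350],(400,300));o[:300,400:]=cv2.resize(a[200:350,340:540],(400,300));o[300:,:400]=cv2.resize(b[145:235,225:345],(400,300));o[300:,400:]=cv2.resize(b[210:345,80:260],(400,300))
cv2.imwrite('pics/c11.png',o)
E
```

```text
clock: 46.1
position: [389.4, 240.0, 167.9]
ee_rot: [-0.531, 0.837, 0.069, 0.111]
contact_force: [0.7, 0.1, -1.6]
gripper_width: 17.2
grasp_force: 59.2
clock: 46.9
position: [389.2, 238.9, 79.2]
ee_rot: [-0.529, 0.838, 0.069, 0.112]
contact_force: [0.1, 0.6, -1.8]
gripper_width: 17.3
grasp_force: 59.2
46.9 p [389.2 238.9  79.2] toolx [-0.416 -0.871 -0.261] y [-0.902  0.431 -0.002] z [ 0.115  0.235 -0.965] j [ 0.86  0.21 -0.69 -0.17 -0.42 -1.16] w 17.3 59.2 [ 0.1  0.6 -1.8]
scene [219 202  18  14 189] [228. 208.] [632.3 -96.1] hsv 12.0 148.0 133.0
scene [248 209   4   5   8] [249. 211.] [592.6 -64.1] hsv 12.0 136.0 82.0
scene [263 212  18  16 201] [271. 219.] [558.2 -19. ] hsv 12.0 145.0 136.0
scene [222 217  18  11  34] [231. 224.] [645. -54.] hsv 13.0 136.0 96.0
scene [263 233  11   6  18] [267. 236.] [588.7  14.6] hsv 13.0 136.0 83.0
scene [235 240  19  12  41] [244. 248.] [648.   15.4] hsv 13.0 138.0 87.0
scene [260 263   6   8  27] [262. 267.] [634.8  76.1] hsv 10.0 185.0 103.0
scene [380 287  47  50 845] [398. 317.] [451.1 311.7] hsv 14.0 136.0 113.0
scene green [ 174  105   83 
[... 195 characters left out ...]
 7   8  40] [237. 177.] [639.4 115.4] hsv 13.0 200.0 112.0
top [252 173   6   7  37] [255. 176.] [639.6  77.4] hsv 13.0 201.0 114.0
top [315 179  11   4  16] [319. 181.] [624.8 -62. ] hsv 14.0 133.0 99.0
top [280 195  20  22 304] [290. 205.] [574.2   3.4] hsv 13.0 138.0 155.0
top [316 194  19  21 253] [325. 203.] [575.7 -72.7] hsv 13.0 135.0 166.0
top [236 197   6   7  34] [239. 200.] [588.6 112.7] hsv 13.0 199.0 117.0
top [147 257  29  30 329] [163. 271.] [440.3 274.8] hsv 15.0 141.0 140.0
top [143 293  15  13  87] [150. 299.] [381.1 302.7] hsv 15.0 140.0 162.0
top green [ 407  146   42   97 3720] [427.  194.1] [ 582.2 -282.1]
top green [ 229  165   33   48 1326] [245.3 188.4] [603.7  95.1]
```

View pics/c11.png

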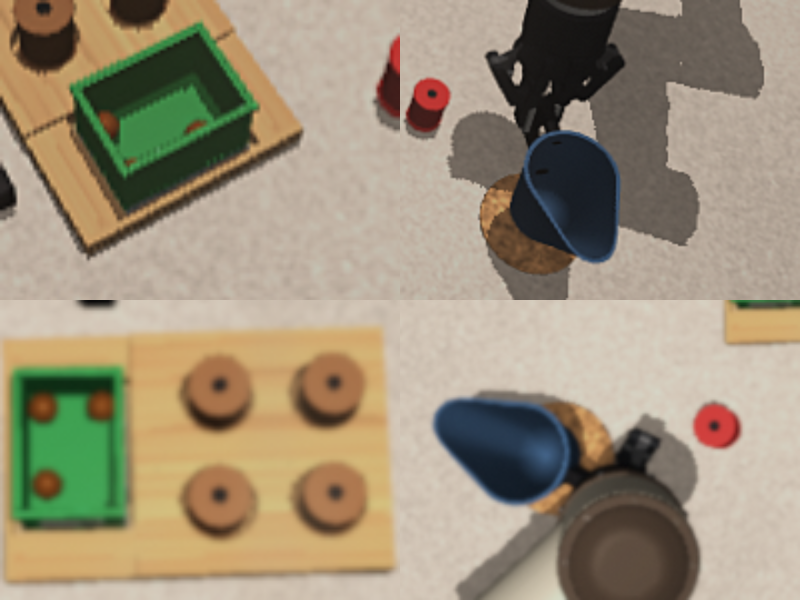

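All three buttons are in the tub at top-view (237,177), (255,176) and (239,200). The jug is empty and hangs over its mat. I'll lower it, release and back away.

```bash
python3 -m handwheel '[{"x":-0.01,"y":-0.007,"z":-0.04,"ax":0,"ay":0,"az":0},{"x":0,"y":0,"z":-0.04,"ax":0,"ay":0,"az":0},{"x":0,"y":0,"z":-0.04,"ax":0,"ay":0,"az":0},{"x":0,"y":0,"z":-0.03,"ax":0,"ay":0,"az":0},{"x":0,"y":0,"z":-0.018,"ax":0,"ay":0,"az":0},{"x":0,"y":0,"z":0,"ax":0,"ay":0,"az":0},{"x":0,"y":0,"z":0,"ax":0,"ay":0,"az":0},{"x":0,"y":0,"z":0,"ax":0,"ay":0,"az":0}]'
python3 st.py
```

```text
clock: 47.8
position: [386.5, 236.8, 44.5]
ee_rot: [-0.529, 0.839, 0.069, 0.111]
contact_force: [-0.3, -0.6, -1.3]
gripper_width: 17.1
grasp_force: 59.3
47.8 p [386.5 236.8  44.5] toolx [-0.416 -0.872 -0.259] y [-0.902  0.431 -0.001] z [ 0.113  0.233 -0.966] j [ 0.85  0.28 -0.71 -0.21 -0.33 -1.11] w 17.1 59.3 [-0.3 -0.6 -1.3]
```

```bash
python3 -m handwheel '[{"x":0,"y":0,"z":-0.005,"ax":0,"ay":0,"az":0},{"x":0,"y":0,"z":0,"ax":0,"ay":0,"az":0},{"x":0,"y":0,"z":0,"ax":0,"ay":0,"az":0},{"x":0,"y":0,"z":0,"ax":0,"ay":0,"az":0},{"x":0,"y":0,"z":0,"ax":0,"ay":0,"az":0},{"x":0,"y":0,"z":0,"ax":0,"ay":0,"az":0},{"x":0,"y":0,"z":0,"ax":0,"ay":0,"az":0},{"x":0,"y":0,"z":0,"ax":0,"ay":0,"az":0}]'
python3 st.py
python3 -m handwheel '[{"x":0,"y":0,"z":0,"ax":0,"ay":0,"az":0},{"x":0,"y":0,"z":0,"ax":0,"ay":0,"az":0},{"x":0,"y":0,"z":0,"ax":0,"ay":0,"az":0},{"x":0,"y":0,"z":0,"ax":0,"ay":0,"az":0},{"x":0,"y":0,"z":0,"ax":0,"ay":0,"az":0},{"x":0,"y":0,"z":0,"ax":0,"ay":0,"az":0},{"x":0,"y":0,"z":0,"ax":0,"ay":0,"az":0},{"x":0,"y":0,"z":0,"ax":0,"ay":0,"az":0}]' 1
python3 -m handwheel '[{"x":-0.009,"y":-0.0193,"z":0.081,"ax":0,"ay":0,"az":0},{"x":-0.009,"y":-0.0193,"z":0.081,"ax":0,"ay":0,"az":0},{"x":-0.009,"y":-0.0193,"z":0.081,"ax":0,"ay":0,"az":0},{"x":-0.009,"y":-0.0193,"z":0.081,"ax":0,"ay":0,"az":0},{"x":-0.009,"y":-0.0193,"z":0.081,"ax":0,"ay":0,"az":0},{"x":-0.009,"y":-0.0193,"z":0.081,"ax":0,"ay":0,"az":0},{"x":0,"y":0,"z":0.1,"ax":0,"ay":0,"az":0},{"x":0,"y":0,"z":0.1,"ax":0,"ay":0,"az":0}]'
python3 -m handwheel '[{"x":0,"y":-0.05,"z":0.1,"ax":0,"ay":0,"az":0},{"x":0,"y":-0.2,"z":0,"ax":0,"ay":0,"az":0},{"x":0,"y":-0.2,"z":0,"ax":0,"ay":0,"az":0},{"x":0,"y":-0.2,"z":0,"ax":0,"ay":0,"az":0},{"x":0,"y":-0.2,"z":0,"ax":0,"ay":0,"az":0},{"x":0,"y":-0.1,"z":0,"ax":0,"ay":0,"az":0},{"x":0,"y":0,"z":0,"ax":0,"ay":0,"az":0},{"x":0,"y":0,"z":0,"ax":0,"ay":0,"az":0}]'
python3 st.py; python3 amb.py | grep -v 14[67].0
python3 - <<'E'
from h import *
im=cv2.imread('pics/amb_top.png');hsv=cv2.cvtColor(im,cv2.COLOR_BGR2HSV)
# jug blue region vs start
for f in('top0','amb_top'):
    h=cv2.cvtColor(cv2.imread('pics/%s.png'%f),cv2.COLOR_BGR2HSV);m=cv2.inRange(h,(98,90,0),(120,255,255));m[:240]=0;m[320:]=0;m[:,:90]=0;m[:,200:]=0
    p=np.argwhere(m);print('top',f,len(p),p.mean(0).round(1),p.min(0),p.max(0))
for f in('scene0','amb_scene'):
    h=cv2.cvtColor(cv2.imread('pics/%s.png'%f),cv2.COLOR_BGR2HSV);m=cv2.inRange(h,(98,90,0),(125,255,255));m[:250]=0;m[350:]=0;m[:,:360]=0;m[:,460:]=0
    p=np.argwhere(m);print('scene',f,len(p),p.mean(0).round(1),p.min(0),p.max(0))
# tub2 front edge: compare green extents in top
for f in('top0','amb_top'):
    h=cv2.cvtColor(cv2.imread('pics/%s.png'%f),cv2.COLOR_BGR2HSV);m=cv2.inRange(h,(45,100,0),(80,255,255));m[:,:390]=0
    p=np.argwhere(m);print('tubs',f,p.min(0),p.max(0))
for i in np.array([[325,170.],[290,172],[290,205],[325,203.5]]): print('spool top z62',pl('top',*i,62))
E
```

```text
clock: 48.6
position: [386.5, 236.7, 44.2]
ee_rot: [-0.529, 0.839, 0.069, 0.111]
contact_force: [-2.8, -3.0, 7.4]
gripper_width: 17.1
grasp_force: 60.5
48.6 p [386.5 236.7  44.2] toolx [-0.416 -0.871 -0.26 ] y [-0.902  0.431 -0.002] z [ 0.114  0.234 -0.966] j [ 0.85  0.28 -0.71 -0.21 -0.33 -1.11] w 17.1 60.5 [-2.8 -3.   7.4]
clock: 49.4
position: [386.4, 236.7, 43.6]
ee_rot: [-0.529, 0.839, 0.069, 0.111]
contact_force: [-0.0, 0.1, 0.5]
gripper_width: 85.3
grasp_force: 0.0
clock: 50.2
position: [375.3, 213.1, 181.5]
ee_rot: [-0.529, 0.839, 0.069, 0.111]
contact_force: [0.8, 1.1, -0.3]
gripper_width: 85.3
grasp_force: 0.0
clock: 51.0
position: [375.5, 23.3, 200.8]
ee_rot: [-0.528, 0.839, 0.069, 0.111]
contact_force: [0.1, -0.2, 0.1]
gripper_width: 85.3
grasp_force: 0.0
51.0 p [375.5  23.3 200.8] toolx [-0.418 -0.871 -0.259] y [-0.901  0.433 -0.001] z [ 0.113  0.233 -0.966] j [ 0.33 -0.08 -0.58 -0.24 -0.9  -0.65] w 85.3 0.0 [ 0.1 -0.2  0.1]
scene [219 202  18  14 188] [228. 209.] [632.4 -95.9] hsv 12.0 148.0 131.0
scene [248 209  11   7  15] [252. 213.] [588.7 -57.7] hsv 13.0 135.0 82.0
[... 1147 characters left out ...]
sv 15.0 140.0 161.0
top [157 294  10   6  18] [162. 296.] [388.6 278.3] hsv 15.0 136.0 162.0
top [152 299   9   6  27] [156. 302.] [375.7 290.1] hsv 15.0 137.0 202.0
top green [ 407  146   42   97 3714] [427.  194.1] [ 582.2 -282.1]
top green [ 229  165   33   48 1326] [245.3 188.4] [603.7  95.1]
top top0 1697 [276.3 131.8] [255 104] [301 163]
top amb_top 1962 [277.2 133.8] [257 103] [301 163]
scene scene0 596 [309.8 419.6] [272 392] [335 442]
scene amb_scene 666 [309.  419.8] [272 392] [335 443]
tubs top0 [ 99 406] [242 448]
tubs amb_top [146 407] [242 448]
spool top z62 [639.3 -71.1  62. ]
spool top z62 [636.8   2.   62. ]
spool top z62 [567.3   4.1  62. ]
spool top z62 [568.5 -68.   62. ]
```

The jug is back in its original position, the tubs are at the stop, the spools are in the wells and the buttons are in the tub. I'm handing in.

```bash
python3 -c "
from bench import arm
print(arm.job_done())"
```

```text
the job is handed in; nothing more can be done
None
```

I handed the job in at about 51 s: tub1 is in the bay with the three buttons I could find, all four brown spools are in wells, the empty jug is back upright on its mat and the other tubs have rolled to the stop; the hand-in printed no verdict.

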